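Refit the fuses and switch on the isolator

ROBOT

A 6-joint arm with a two-finger parallel gripper is mounted at the origin on the work surface. World frame = base frame: x ahead of the robot, y to its left, z up, the work surface at z = 0. Lengths are in mm, angles in rad, forces in N, time in s.
With the tool pointing down it reaches from about 300 to 850 mm from the base axis. Payload 4.2 kg.
Tool frame: the origin (TCP) lies midway between the tips of the shut fingers; the grasp point (between the pads) lies 19 mm behind it (arm.pinch_z is the distance from the TCP to the grasp point, in mm); x points along the fingers, y is the direction in which the jaws open and shut, and the axes are right-handed (so a half turn about x gives the same grasp; the last joint's range is limited). The gripper opens to 91 mm and grips with 3 to 60 N. Pads are 32 mm wide; open, the fingers measure 118 mm over their backs; the gripper's body (76 mm by 178 mm) begins 60 mm behind the grasp point.
Start: joints at [1.231, 0.32, 1.565, -0, 1.257, -0.02], TCP at [180.769, 545.862, 213.976] pointing down, gripper open.
Joint ranges: [-3.11, 3.11], [-0.84, 2.01], [0.21, 2.61], [-1.34, 4.49], [0.05, 2.63], [-2.56, 2.56]. Speed limits (rad/s): [2.57, 2.57, 3.14, 3.14, 3.14, 3.14].

INTERFACE

Orientations are given as a rotation vector (axis times angle).
In Python, from rig import arm gives the robot as it stands.
- The arm moves only by the tool apply_moves, never from a script. Its argument "moves" is one flat list of numbers, 5 for each row, row after row: the opening, from -1 (shut) to 1 (fully open), so that 0 is half open, then the shift along the tool's x, y, z in m, then the turn about the tool's x in rad. In form: [hand, x, y, z, yaw, hand, x, y, z, yaw, ...]. A call has 1 to 8 rows; each row is the pose to reach, as a shift and turn from the pose measured when the call began, along the tool's axes at that moment; what a row does not reach only later rows make up. A row lasts 1/12 s, in which the tool goes at most 41.7 mm and 7.16 degrees, less where a joint would pass 70% of its speed; a pose out of reach is approached as far as the arm can. A call with a gripper value outside its range is refused whole. The fingers move at their own pace and stop on an object; "squeeze" is the grip in N (left out, the last holds). Time passes only in rows, so rows that repeat a pose let the fingers close. It gives the time, the measured TCP pose, the force and the opening at its end, in the units of the state.
- arm.get_state(): the state, without advancing time (a new reading comes with each control period).
- arm.get_image(name): name is "side" or "top"; returns (picture, depth): 384x512x3 uint8, blue, green, red; 384x512 float32, mm along the optical axis (not along the pixel's ray), 0 where there is no reading.
- arm.camera_info(name): a dict with "mtx" (3x3 intrinsics, pixels), "extrinsics" (4x4, takes a point from world to camera coordinates). Camera axes: x right, y down, z forward; pixel columns grow to the right and rows downward; lengths in mm; the calibration is good to about 2 mm. A picture is of the moment at which its call begins. camera_info takes no time and is no camera call.
- arm.close_job(): hands the job in, once; it reports no verdict.
The state is a dict: "time_s": time; "joint_positions": joint angles; "qd": joint speeds; "effort": joint torques, N m; "ee_pos": TCP position; "tool_rot": TCP orientation; "force": force on the tool from outside, world axes, zero at the start; "torque": the same for the moment, N m; "grip_width": finger opening in mm.
Only numpy, scipy, OpenCV 4.12 (cv2) and the standard library are available. Lean on these libraries where they do the work, as an engineer would, in place of code of your own. Each camera call takes 0.05 s, during which the arm holds its last target.

TASK

Refit the three cartridge fuses on the bench: press each one down into the spring clips of the holder made for its length until both ends snap fully home. Once all three are in, lift the isolator handle out of its off notch, move it to the other end of its slot and let it drop fully into the on notch. Leave everything else on the bench where it stands, and do not tip the glass valve over.

Things in the scene. Friction and masses are not known exactly. Their poses are not given: they have to be found in the camera images.
- fuse_long_mid (a point): The longest of three cartridge fuses, loose, lying on the bench: a white ceramic body 108 mm long and 24 x 24 mm square, with a round steel cap (20 mm diameter, 24 mm long) on each end, 156 mm over all, about 198 g. The point is its centre (12 mm above the bench); its x axis runs along the fuse (either way round is the same), its z axis up.
- seat_long (a point): Where the centre of the longest fuse lies when fully home in its holder, 164 mm long (fixed; it may be at any of the three places on the rail). x axis along the fuse, z up. Its two brass spring clips, 14 mm long, are centred 67 mm either side of this point along x; the steel caps go into them, the ceramic body between them with 6 mm to spare at each end.
- mouth_long (a point): Centre between the upper edges of that holder's clips, 23 mm above its seat point. Here the flared mouths are about 35 mm wide; the fuse is pressed straight down (5 to 20 N) past a bulge 8 mm above the seat point, then snaps in and lies on the clip floors, 10 mm below the seat point. Between the clips a 20 mm wide base lies 16 mm below the seat point, beside it the board 32 mm below.
- fuse_mid_mid (a point): The middle of three cartridge fuses, loose, lying on the bench: a white ceramic body 82 mm long and 24 x 24 mm square, with a round steel cap (20 mm diameter, 24 mm long) on each end, 130 mm over all, about 172 g. The point is its centre (12 mm above the bench); its x axis runs along the fuse (either way round is the same), its z axis up.
- seat_mid (a point): Where the centre of the middle fuse lies when fully home in its holder, 138 mm long (fixed; it may be at any of the three places on the rail). x axis along the fuse, z up. Its two brass spring clips, 14 mm long, are centred 54 mm either side of this point along x; the steel caps go into them, the ceramic body between them with 6 mm to spare at each end.
- mouth_mid (a point): Centre between the upper edges of that holder's clips, 23 mm above its seat point. Here the flared mouths are about 35 mm wide; the fuse is pressed straight down (5 to 20 N) past a bulge 8 mm above the seat point, then snaps in and lies on the clip floors, 10 mm below the seat point. Between the clips a 20 mm wide base lies 16 mm below the seat point, beside it the board 32 mm below.
- fuse_short_mid (a point): The shortest of three cartridge fuses, loose, lying on the bench: a white ceramic body 56 mm long and 24 x 24 mm square, with a round steel cap (20 mm diameter, 24 mm long) on each end, 104 mm over all, about 146 g. The point is its centre (12 mm above the bench); its x axis runs along the fuse (either way round is the same), its z axis up.
- seat_short (a point): Where the centre of the shortest fuse lies when fully home in its holder, 112 mm long (fixed; it may be at any of the three places on the rail). x axis along the fuse, z up. Its two brass spring clips, 14 mm long, are centred 41 mm either side of this point along x; the steel caps go into them, the ceramic body between them with 6 mm to spare at each end.
- mouth_short (a point): Centre between the upper edges of that holder's clips, 23 mm above its seat point. Here the flared mouths are about 35 mm wide; the fuse is pressed straight down (5 to 20 N) past a bulge 8 mm above the seat point, then snaps in and lies on the clip floors, 10 mm below the seat point. Between the clips a 20 mm wide base lies 16 mm below the seat point, beside it the board 32 mm below.
- isolator: Isolator switch fixed on the bench: grey box 150 x 68 mm, with its origin at the centre of its underside and its slot along its x axis; the top of the slot's steel cheeks is 56 mm above the bench. A steel ridge fills the slot between the notches at its two ends.
- handle (a point): Centre of the isolator's black upright square handle, 26 x 26 mm, sides along the isolator's x and y axes, 100 mm above the bench while it is down in a notch; the handle spans from 23 mm above to 23 mm below this point. A 32 mm square collar is below it. It points up.
- slide (a joint): Position of the handle along the slot, m: 0 in the off notch (isolator's -x end), 0.06 in the on notch (towards the isolator's +x axis).
- lift (a joint): How far the handle is lifted, m: 0 down in a notch, at most 0.03. It must be lifted at least about 11 mm to pass over the ridge between the notches (15 mm passes freely); a weak spring and its weight (under 5 N) push it down.
- board: Black board, 210 mm along x by 180 mm along y, 12 mm thick, fixed on the bench, with a rail along its y axis on which the three fuse holders stand 60 mm apart; the holders lie along its x axis. Origin at the centre of its underside.
- valve_c (a point): Bystander: small glass radio valve standing on a black base, 30 mm diameter, 74 mm tall. The point is half-way up its middle.
- capacitor_c (a point): Bystander: aluminium can capacitor standing upright, 32 mm diameter, 68 mm tall with its two studs. The point is half-way up its middle.
- spool_c (a point): Bystander: small solder spool standing on its flange, 36 mm diameter, 40 mm tall. The point is half-way up its middle.
- meter_c (a point): Bystander: black hand multimeter lying flat, 150 x 78 mm, 34 mm thick (44 mm at its knob). The point is half-way up its middle.
- mug_c (a point): Bystander: white mug, 80 mm diameter, 95 mm tall. The point is half-way up its middle.
- jar_c (a point): Bystander: clear jar with a steel lid, 52 mm diameter, 62 mm tall. The point is half-way up its middle.
- screwdriver_c (a point): Bystander: screwdriver lying flat, 190 mm long, along its own x axis. The point is near its middle.
Not all that is in view belongs to the job. Leave any orange look-alike of the isolator alone.

How it is judged (in metres and radians):
On the way, in this order (a step that is already met when the one before it is completed fails the run):
1. all three fuses are snapped home in their own holders while the isolator is still in its off notch (x of fuse_long_mid in the frame of seat_long between -0.008 and 0.008 m and y of fuse_long_mid in the frame of seat_long between -0.004 and 0.004 m and z of fuse_long_mid in the frame of seat_long between -0.0025 and 0.0025 m and angle between the x axis of fuse_long_mid and the x axis of seat_long, either way round below 0.025 rad and x of fuse_mid_mid in the frame of seat_mid between -0.008 and 0.008 m and y of fuse_mid_mid in the frame of seat_mid between -0.004 and 0.004 m and z of fuse_mid_mid in the frame of seat_mid between -0.0025 and 0.0025 m and angle between the x axis of fuse_mid_mid and the x axis of seat_mid, either way round below 0.025 rad and x of fuse_short_mid in the frame of seat_short between -0.008 and 0.008 m and y of fuse_short_mid in the frame of seat_short between -0.004 and 0.004 m and z of fuse_short_mid in the frame of seat_short between -0.0025 and 0.0025 m and angle between the x axis of fuse_short_mid and the x axis of seat_short, either way round below 0.025 rad and value of joint slide below 0.008 m and value of joint lift below 0.003 m), for 0.2 s.
2. the isolator handle is down in its on notch (value of joint slide above 0.054 m and value of joint lift below 0.003 m), for 0.2 s.
At the end, for the whole second after the job is handed in: Each fuse lies in the holder of its own length within 8 mm along it, 4 mm across it and 2.5 mm in height of fully home and within 0.025 rad of its line, at rest; the isolator handle is at more than 0.054 of its 0.06 m travel and less than 3 mm above the bottom of the on notch (all of step 2 and x of fuse_long_mid in the frame of seat_long between -0.008 and 0.008 m and y of fuse_long_mid in the frame of seat_long between -0.004 and 0.004 m and z of fuse_long_mid in the frame of seat_long between -0.0025 and 0.0025 m and angle between the x axis of fuse_long_mid and the x axis of seat_long, either way round below 0.025 rad and x of fuse_mid_mid in the frame of seat_mid between -0.008 and 0.008 m and y of fuse_mid_mid in the frame of seat_mid between -0.004 and 0.004 m and z of fuse_mid_mid in the frame of seat_mid between -0.0025 and 0.0025 m and angle between the x axis of fuse_mid_mid and the x axis of seat_mid, either way round below 0.025 rad and x of fuse_short_mid in the frame of seat_short between -0.008 and 0.008 m and y of fuse_short_mid in the frame of seat_short between -0.004 and 0.004 m and z of fuse_short_mid in the frame of seat_short between -0.0025 and 0.0025 m and angle between the x axis of fuse_short_mid and the x axis of seat_short, either way round below 0.025 rad and linear speed of each of fuse_long, fuse_mid, fuse_short below 0.02 m/s); the robot touches nothing.
It fails at once if a bystander is moved more than 40 mm (distance of any of valve_c, capacitor_c, spool_c, meter_c, mug_c, jar_c, screwdriver_c from where it was at the start of the episode above 0.04 m).
It fails at once if the glass valve is tipped over (angle between valve_c's own z axis and vertical above 0.6 rad).
It also fails if it takes over 72 s, if anything falls off the work surface, if the arm or the gripper's body presses on something with over 40 N, if the wrist force passes 120 N, or if a joint passes its speed limit or range.

## Working session

There is one attempt and no reset: what is moved stays moved. The work goes in short steps, Python scripts to look and compute and a tool call to move; the robot and the scene stay as the last step left them, time stands still between calls to the robot, and variables do not carry over. Pictures are saved under pics/ and viewed, and the job is handed in when it is done.

Besides the shell and the picture viewer there is one more tool, called after "Emit:" as a command line: name --argument value ..., lists and objects as JSON in quotes. apply_moves: Moves the arm, as the interface text tells. Its arguments: {"type":"object","properties":{"moves":{"type":"array"},"squeeze":{"type":"number"}},"required":["moves"]}

```bash
ls; mkdir -p pics; python3 - <<'E'
from rig import arm
import cv2,numpy as np
s=arm.get_state()
print({k:np.round(v,3) for k,v in s.items()},arm.pinch_z)
for n in("side","top"):
    p,d=arm.get_image(n); cv2.imwrite(f"pics/{n}0.png",p); np.save(f"pics/{n}0.npy",d)
    c=arm.camera_info(n);print(n,np.round(c["mtx"],1),np.round(c["extrinsics"],3))
E
```

```text
pics
{'time_s': np.float64(0.0), 'joint_positions': array([ 1.231,  0.32 ,  1.566, -0.   ,  1.257, -0.02 ]), 'qd': array([-0.   , -0.001,  0.   ,  0.002, -0.001, -0.   ]), 'effort': array([ 2.0000e-03, -4.1246e+01, -2.3197e+01,  7.3000e-02,  4.6000e-02,
       -0.0000e+00]), 'ee_pos': array([180.597, 545.376, 213.121]), 'tool_rot': array([ 0.25 ,  1.556, -0.252]), 'force': array([ 0.877, -0.522, -0.263]), 'torque': array([-0.03 ,  0.06 ,  0.063]), 'grip_width': np.float64(90.959)} 18.8
side [[445.8   0.  260.1]
 [  0.  445.8 190.2]
 [  0.    0.    1. ]] [[ 9.04000e-01 -4.27000e-01 -1.70000e-02 -4.67502e+02]
 [-3.42000e-01 -7.00000e-01 -6.27000e-01  1.88897e+02]
 [ 2.56000e-01  5.73000e-01 -7.79000e-01  1.17698e+03]
 [ 0.00000e+00  0.00000e+00  0.00000e+00  1.00000e+00]]
top [[393.4   0.  254.3]
 [  0.  393.4 184.7]
 [  0.    0.    1. ]] [[ 2.000000e-02 -1.000000e+00  1.000000e-03 -3.806500e+01]
 [-9.790000e-01 -1.900000e-02 -2.020000e-01  5.153660e+02]
 [ 2.020000e-01  3.000000e-03 -9.790000e-01  1.314864e+03]
 [ 0.000000e+00  0.000000e+00  0.000000e+00  1.000000e+00]]
```

View pics/side0.png

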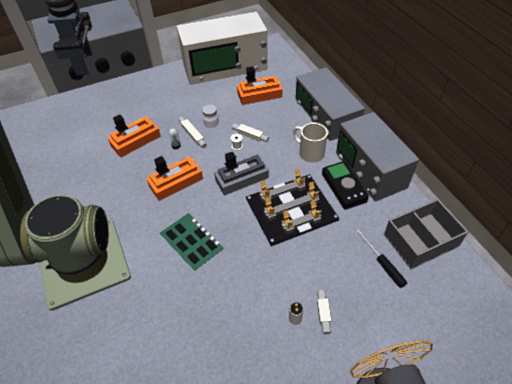

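View pics/top0.png

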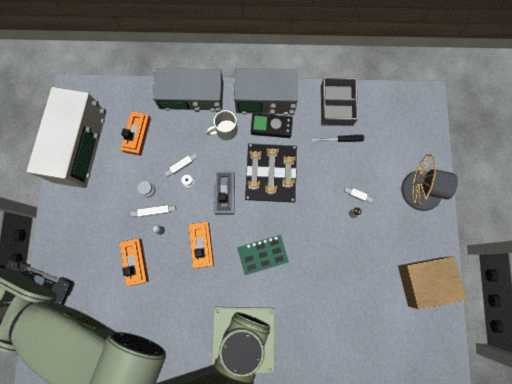

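Top view: white fuses at about (153,211), (181,165) and (359,195). The grey isolator is at (225,193), with orange look-alikes at (135,132), (133,262) and (201,245). The board is at (271,173). Next I'll crop in and measure.

```bash
cat > h.py <<'E'
import cv2,numpy as np
from rig import arm
def cam(n):
    c=arm.camera_info(n);return np.array(c["mtx"],float),np.array(c["extrinsics"],float)
def deproj(n,uv,d):
    K,E=cam(n);uv=np.atleast_2d(uv).astype(float);d=np.atleast_1d(d)
    P=np.c_[(uv[:,0]-K[0,2])/K[0,0],(uv[:,1]-K[1,2])/K[1,1],np.ones(len(uv))]*d[:,None]
    return (P-E[:3,3])@E[:3,:3]
def atz(n,uv,z):
    K,E=cam(n);uv=np.atleast_2d(uv).astype(float)
    r=np.c_[(uv[:,0]-K[0,2])/K[0,0],(uv[:,1]-K[1,2])/K[1,1],np.ones(len(uv))]@E[:3,:3]
    o=-E[:3,:3].T@E[:3,3]
    return o+r*((z-o[2])/r[:,2])[:,None]
def proj(n,P):
    K,E=cam(n);P=np.atleast_2d(P);Q=P@E[:3,:3].T+E[:3,3];q=Q@K.T
    return q[:,:2]/q[:,2:]
def cloud(n,d):
    v,u=np.mgrid[:384,:512];return deproj(n,np.c_[u.ravel(),v.ravel()],d.ravel()).reshape(384,512,3)
def crop(img,u0,v0,u1,v1,k,name):
    c=cv2.resize(img[v0:v1,u0:u1],None,fx=k,fy=k,interpolation=cv2.INTER_CUBIC);cv2.imwrite(name,c)
E
python3 - <<'E'
from h import *
t=cv2.imread("pics/top0.png");s=cv2.imread("pics/side0.png")
crop(t,110,90,310,230,4,"pics/tc1.png");crop(s,150,90,350,240,4,"pics/sc1.png")
dt=np.load("pics/top0.npy");ds=np.load("pics/side0.npy")
for n,d in(("top",dt),("side",ds)):
    C=cloud(n,d);ok=d>0
    # bench height check
    m=ok&(abs(C[...,2])<15); print(n,ok.mean(),np.median(C[m][:,2]),C[m][:,2].std())
    np.save(f"pics/{n}C.npy",C)
C=np.load("pics/topC.npy")
for uv in [(153,211),(181,165),(359,195),(225,193),(271,173),(187,181),(157,230),(146,188),(356,212),(225,125),(272,125)]:
    print(uv,np.round(C[uv[1],uv[0]],1))
E
```

```text
top 0.9960479736328125 -1.0174221379414543 3.8646431615889374
side 0.9958089192708334 -0.4131054525588129 3.5939297569314705
(153, 211) [421.  325.2  23.2]
(181, 165) [590.5 237.7  17.9]
(359, 195) [ 491.2 -396.9   29.4]
(225, 193) [472.5  67.7 119.7]
(271, 173) [565.4 -86.6  25.8]
(187, 181) [528.5 210.   34.3]
(157, 230) [351.3 295.6  67.5]
(146, 188) [495.  344.8  62.6]
(356, 212) [ 426.5 -376.6   59.4]
(225, 125) [749.1  85.3   8.2]
(272, 125) [739.  -87.4  44.8]
```

View pics/tc1.png

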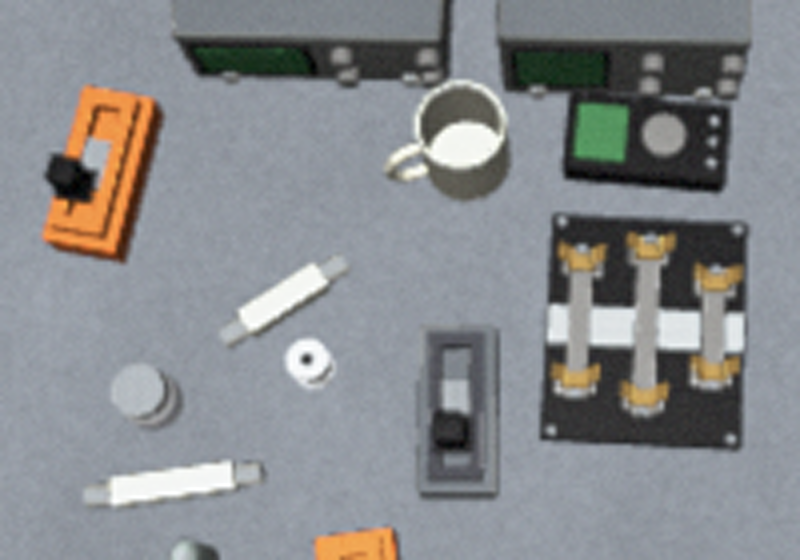

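View pics/sc1.png

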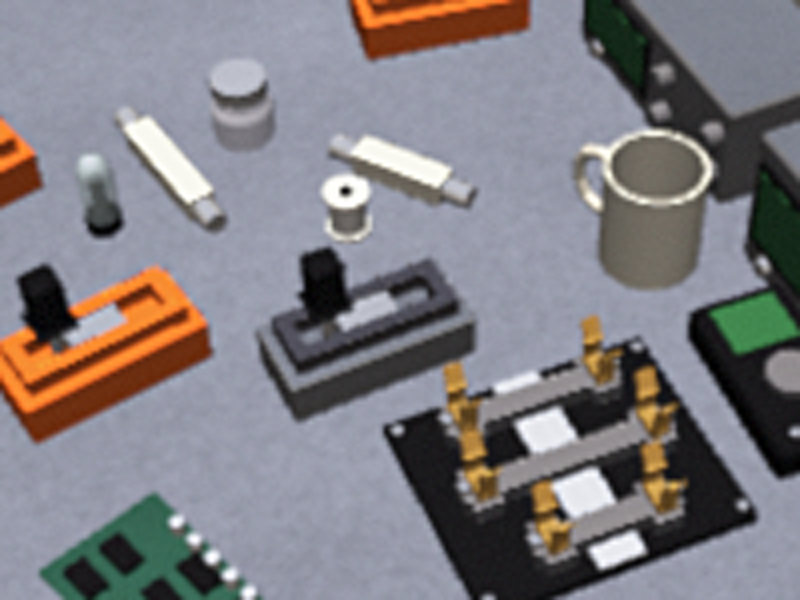

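```bash
cat > fit.py <<'E'
from h import *
from scipy.optimize import minimize
S=8
def boxpts(L,W,z0,z1):
    return np.array([[a*L/2,b*W/2,z] for a in(-1,1) for b in(-1,1) for z in(z0,z1)])
def place(P,x,y,th):
    c,s=np.cos(th),np.sin(th);return np.c_[P[:,0]*c-P[:,1]*s+x,P[:,0]*s+P[:,1]*c+y,P[:,2]]
def render(n,W,win):
    u0,v0,u1,v1=win;uv=proj(n,W)
    hull=cv2.convexHull(((uv+0.5-[u0,v0])*S*16).astype(np.float32)).astype(np.int32)
    im=np.zeros(((v1-v0)*S,(u1-u0)*S),np.uint8);cv2.fillConvexPoly(im,hull,255,cv2.LINE_8,4)
    return cv2.resize(im,(u1-u0,v1-v0),interpolation=cv2.INTER_AREA)/255.
def fit(soft,P,p0,pad=8,cams=("side","top"),d=(3,3,.03)):
    wins={}
    for n in cams:
        uv=proj(n,place(P,*p0));a=np.floor(uv.min(0)-pad).astype(int);b=np.ceil(uv.max(0)+pad).astype(int)
        wins[n]=(max(a[0],0),max(a[1],0),min(b[0],512),min(b[1],384))
    def cost(p):
        c=0
        for n in cams:
            w=wins[n];r=render(n,place(P,*p),w);c+=((r-soft[n][w[1]:w[3],w[0]:w[2]])**2).sum()
        return c
    sim=[np.array(p0)]+[np.array(p0)+np.eye(3)[i]*d[i]*3 for i in range(3)]
    r=minimize(cost,p0,method="Nelder-Mead",options=dict(initial_simplex=sim,xatol=1e-3,fatol=1e-3,maxiter=400))
    return r.x,r.fun
E
python3 - <<'E'
from fit import *
im={n:cv2.imread(f"pics/{n}0.png") for n in("side","top")}
for n in im:
    for P in [(421,325,24),(590,238,24),(491,-397,24),(450,200,0)]:
        u,v=proj(n,P)[0].astype(int);print(n,P,(u,v),im[n][v,u])
p0s=dict(long=(421,325,-1.5),mid=(590,238,-1.0),short=(491,-397,-1.2))
L=dict(long=108,mid=82,short=56)
soft={n:np.clip((im[n].min(2).astype(float)-140)/(np.where(n=="x",1,215)-140),0,1) for n in im}
for n in im: cv2.imwrite(f"pics/soft_{n}.png",(soft[n]*255).astype(np.uint8))
C=np.load("pics/topC.npy")
for k in p0s:
    # rough centre/orientation from top mask
    x0,y0,_=p0s[k];m=(soft["top"]>.7)&(np.hypot(C[...,0]-x0,C[...,1]-y0)<70)
    lab,cc=cv2.connectedComponents(m.astype(np.uint8));u,v=proj("top",[x0,y0,20])[0].astype(int)
    ids=cc[v-2:v+3,u-2:u+3];ids=ids[ids>0]
    q=np.argwhere(cc==np.bincount(ids).argmax())[:,::-1]
    w=atz("top",q,22)[:,:2];c=w.mean(0);e=np.linalg.svd(w-c)[2][0];th=np.arctan2(e[1],e[0])
    P=boxpts(L[k],24,0,24)
    for cams in(("side","top"),("side",),("top",)):
        r,f=fit(soft,P,(c[0],c[1],th),cams=cams,pad=4);print(k,cams,np.round(r,3),round(f,2))
E
```

```text
side (421, 325, 24) (np.int64(190), np.int64(129)) [240 248 248]
side (590, 238, 24) (np.int64(249), np.int64(130)) [241 248 249]
side (491, -397, 24) (np.int64(321), np.int64(309)) [243 249 249]
side (450, 200, 0) (np.int64(213), np.int64(156)) [178 162 157]
top (421, 325, 24) (np.int64(153), np.int64(210)) [244 245 244]
top (590, 238, 24) (np.int64(180), np.int64(164)) [243 246 245]
top (491, -397, 24) (np.int64(358), np.int64(195)) [243 247 245]
top (450, 200, 0) (np.int64(190), np.int64(204)) [164 154 148]
long ('side', 'top') [425.836 333.028   1.73 ] 105.47
long ('side',) [426.7   338.468   1.698] 69.93
long ('top',) [425.227 331.537   1.728] 30.41
mid ('side', 'top') [597.93  245.251   2.177] 257.98
mid ('side',) [600.348 259.755   2.151] 162.53
mid ('top',) [597.28  242.554   2.179] 79.34
short ('side', 'top') [ 499.029 -397.106   -1.987] 93.01
short ('side',) [ 500.645 -392.398   -1.992] 53.26
short ('top',) [ 499.821 -401.005   -1.953] 30.34
```

View pics/soft_side.png

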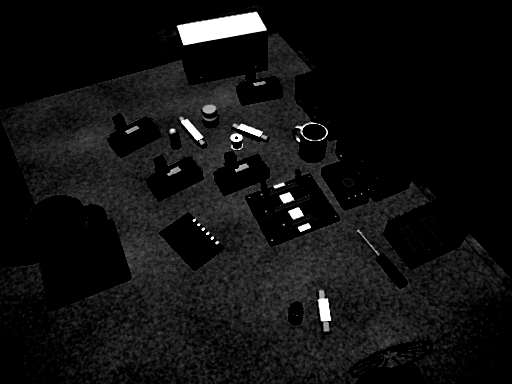

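```bash
python3 - <<'E'
from fit import *
im={n:cv2.imread(f"pics/{n}0.png") for n in("side","top")}
tiles=[]
for n,c in(("side",(192,131)),("side",(251,131)),("side",(324,311)),("top",(153,211)),("top",(181,165)),("top",(359,195))):
    u,v=c;t=cv2.resize(im[n][v-22:v+22,u-26:u+26],None,fx=5,fy=5,interpolation=cv2.INTER_NEAREST);tiles.append(t)
cv2.imwrite("pics/tiles.png",np.vstack([np.hstack(tiles[:3]),np.hstack(tiles[3:])]))
E
```

```text
(no output)
```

View pics/tiles.png

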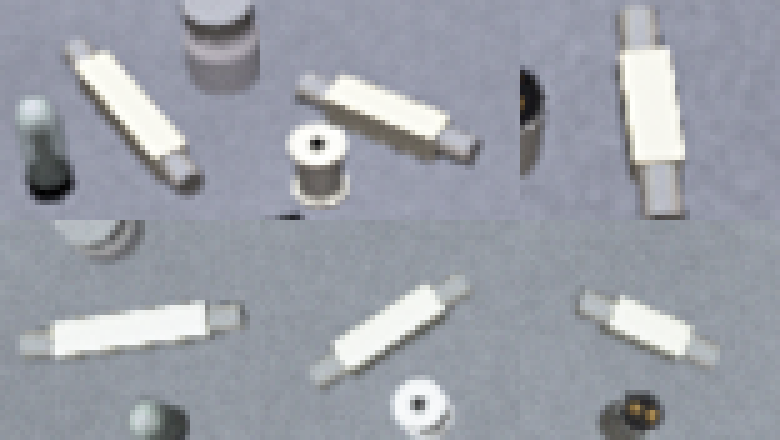

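```bash
python3 - <<'E'
from fit import *
im={n:cv2.imread(f"pics/{n}0.png") for n in("side","top")}
soft={n:np.clip((im[n].min(2).astype(float)-175)/(238-175),0,1) for n in im}
p0s=dict(long=(426,332,1.73),mid=(597,242,2.18),short=(499,-400,-1.97));L=dict(long=108,mid=82,short=56)
for k in p0s:
    P=boxpts(L[k],24,23.9,24.1)
    s={}
    for n in im:
        m=(soft[n]>.3).astype(np.uint8);_,cc=cv2.connectedComponents(m)
        u,v=proj(n,[*p0s[k][:2],24])[0].round().astype(int);s[n]=soft[n]*cv2.dilate((cc==cc[v,u]).astype(np.uint8),np.ones((3,3)))
    for cams in(("side","top"),("side",),("top",)):
        r,f=fit(s,P,p0s[k],cams=cams,pad=4);print(k,cams,np.round(r,3),round(f,2))
# board
g={n:np.clip((110-im[n].max(2).astype(float))/80,0,1) for n in im}
for n in im:cv2.imwrite(f"pics/dark_{n}.png",(g[n]*255).astype(np.uint8))
E
```

```text
long ('side', 'top') [423.817 327.365   1.732] 10.27
long ('side',) [423.796 326.487   1.736] 2.74
long ('top',) [423.9   327.653   1.728] 6.69
mid ('side', 'top') [593.551 240.074   2.205] 7.67
mid ('side',) [593.021 239.54    2.183] 1.6
mid ('top',) [593.904 240.2     2.194] 3.76
short ('side', 'top') [ 497.242 -397.657   -1.979] 10.83
short ('side',) [ 497.162 -397.815   -1.977] 6.67
short ('top',) [ 497.089 -397.547   -1.946] 3.8
```

View pics/dark_side.png

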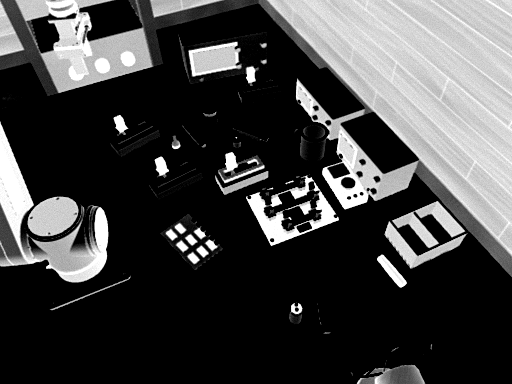

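View pics/dark_top.png

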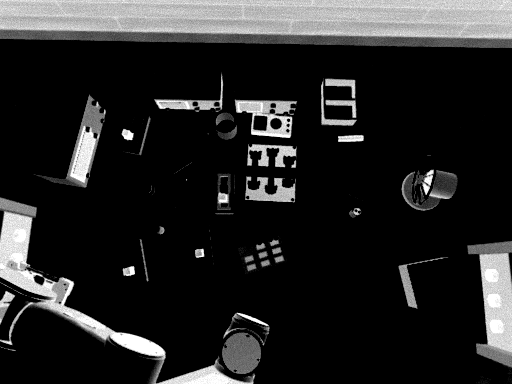

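```bash
python3 - <<'E'
from fit import *
im={n:cv2.imread(f"pics/{n}0.png") for n in("side","top")}
g={}
for n in im:
    m=(im[n].max(2)<85).astype(np.uint8);_,cc=cv2.connectedComponents(m)
    win=np.zeros_like(m);u,v=proj(n,[560,-90,12])[0].astype(int);win[v-50:v+50,u-60:u+60]=1
    big=cc*win
    pts=[]
    if n=="side":
        i=np.bincount(big[big>0]).argmax();q=np.argwhere(cc==i)[:,::-1]
    else:
        u0,v0=proj(n,[560,-90,12])[0]
        ids=[i for i in np.unique(big) if i>0 and (cc==i).sum()>150 and not (np.argwhere(cc==i)[:,0].min()<138)]
        q=np.vstack([np.argwhere(cc==i)[:,::-1] for i in ids])
    print(n,q.min(0),q.max(0))
    h=cv2.convexHull(q.astype(np.int32));k=np.zeros(m.shape,np.uint8);cv2.fillConvexPoly(k,h,1);g[n]=k.astype(float)
    o=im[n].copy();cv2.drawContours(o,[h],-1,(0,0,255),1);crop(o,u-60,v-50,u+60,v+50,5,f"pics/bd_{n}.png")
P=boxpts(210,180,0,12)
for cams in(("side","top"),("side",),("top",)):
    r,f=fit(g,P,(560,-88,0.0),cams=cams,pad=5);print(cams,np.round(r,3),round(f,2))
for n in im:
    u,v=proj(n,[480,70,80])[0].astype(int);crop(im[n],u-35,v-30,u+35,v+35,8,f"pics/iso_{n}.png")
a=cv2.imread("pics/iso_side.png");b=cv2.imread("pics/iso_top.png");cv2.imwrite("pics/iso.png",cv2.resize(np.hstack([a,b]),(800,371)))
E
```

```text
side [246 175] [338 245]
top [245 144] [296 201]
('side', 'top') [ 5.73193e+02 -8.61840e+01 -3.20000e-02] 77.38
('side',) [ 5.7306e+02 -8.6615e+01 -2.8000e-02] 38.86
('top',) [ 5.72977e+02 -8.56470e+01 -3.50000e-02] 32.52
```

View pics/iso.png

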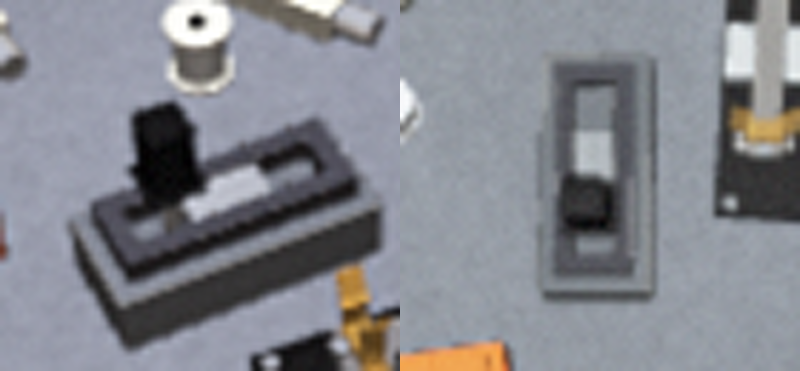

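View pics/bd_top.png

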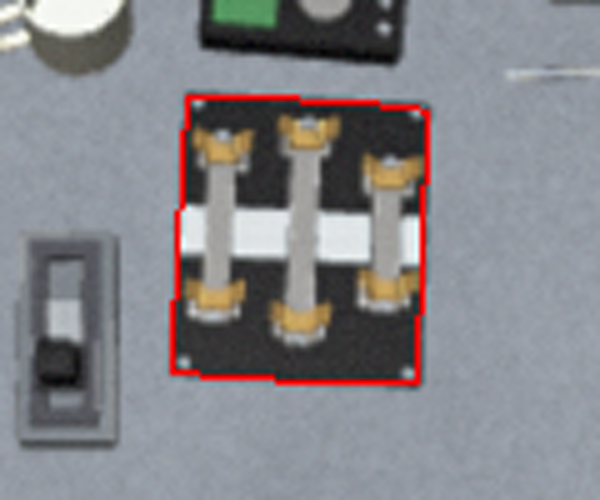

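View pics/bd_side.png

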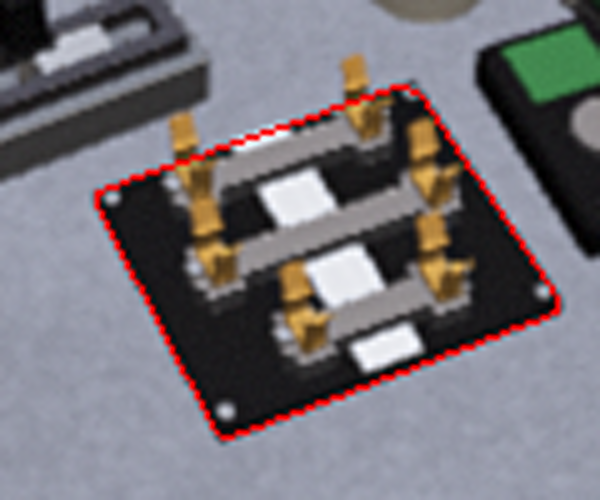

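```bash
cat > ov.py <<'E'
from fit import *
B=(573.1,-86.2,-0.031)
def seat(k,B=B):
    o={"mid":60,"long":0,"short":-60}[k];p=place(np.array([[0,o,44.]]),*B)[0];return p
H={"mid":54,"long":67,"short":41}
E
python3 - <<'E'
from ov import *
for n in("side","top"):
    im=cv2.imread(f"pics/{n}0.png");u,v=proj(n,[573,-86,40])[0].astype(int);k=6
    u0,v0=u-60,v-45
    c=cv2.resize(im[v0:v0+90,u0:u0+120],None,fx=k,fy=k,interpolation=cv2.INTER_CUBIC)
    for f,h in H.items():
        o={"mid":60,"long":0,"short":-60}[f]
        for s in(-1,1):
            for z in (67,34):
                L=[place(np.array([[s*h+e*7,o+w*17.5,z]]),*B)[0] for e,w in((-1,-1),(-1,1),(1,1),(1,-1))]
                q=((proj(n,L)+.5-[u0,v0])*k).astype(np.int32);cv2.polylines(c,[q],True,(0,0,255) if z==67 else (255,255,0),1)
        print(f,np.round(seat(f),1))
    cv2.imwrite(f"pics/ov_{n}.png",c)
E
```

```text
mid [575.  -26.2  44. ]
long [573.1 -86.2  44. ]
short [ 571.2 -146.2   44. ]
mid [575.  -26.2  44. ]
long [573.1 -86.2  44. ]
short [ 571.2 -146.2   44. ]
```

View pics/ov_top.png

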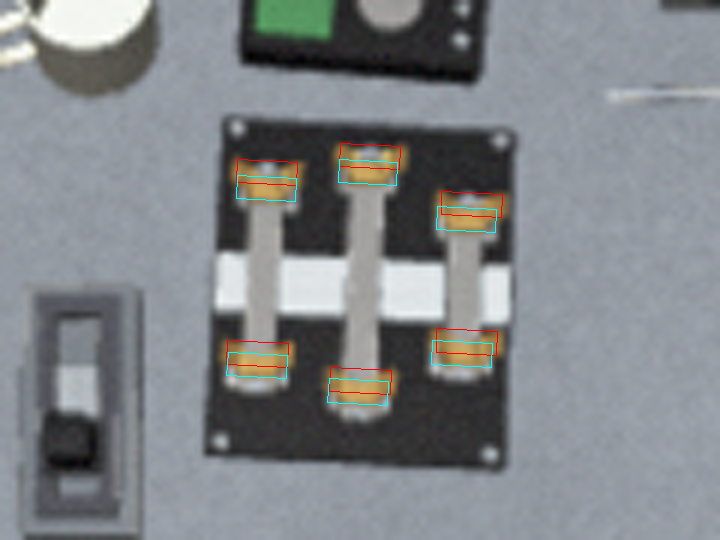

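View pics/ov_side.png

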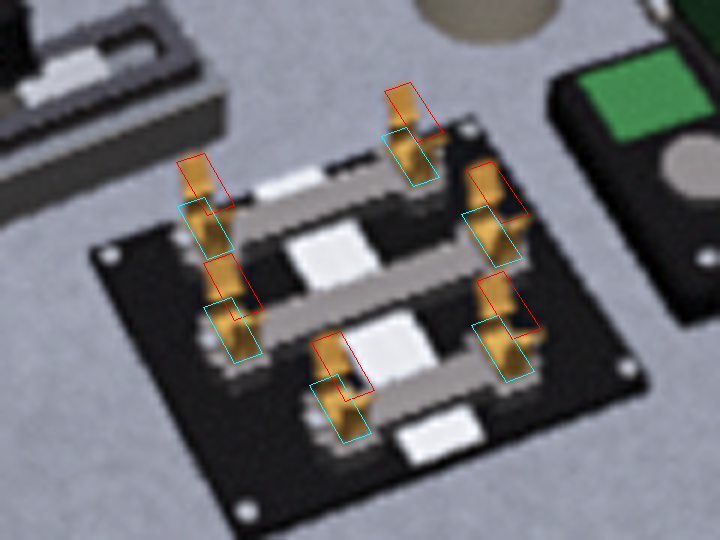

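Measurements so far:

| Item | Where it is |
|---|---|
| Long fuse | top (153,211), body about 108 mm |
| Mid fuse | top (181,165), body about 82 mm |
| Short fuse | top (359,195), body about 56 mm |
| Holders, +y to -y | mid, long, short |

- **Look-alikes for the isolator:** orange boxes at top (135,132), (133,262) and (201,245). The real one is the grey box at (225,193), with its handle at the low-x end.
- **Look-alikes for the fuses:** the white spool at (187,181). The three chosen fuses fit their given sizes from both cameras to about 1 mm.

Now the isolator fit and a helper that works out moves.

```bash
cat > go.py <<'E'
import sys
from ov import *
from scipy.spatial.transform import Rotation as R
def info():
    s=arm.get_state();return s
def togo(x,y,z,axis=None,s=None):
    """tool shift (m) and yaw to bring TCP to x,y,z with fuse axis (tool z) at world angle axis"""
    s=s or arm.get_state();M=R.from_rotvec(s["tool_rot"]).as_matrix()
    d=M.T@(np.array([x,y,z])-s["ee_pos"])/1000
    tz=M[:,2];a=np.arctan2(tz[1],tz[0]);yaw=0
    if axis is not None:
        dw=(axis-a+np.pi/2)%np.pi-np.pi/2   # world rotation about +z
        yaw=-dw                              # tool x is down
    print("t",round(float(s["time_s"]),2),"pos",np.round(s["ee_pos"],1),"tx",np.round(M[:,0],3),"axis",round(a,3),"q6",round(float(s["joint_positions"][5]),2),
      "F",np.round(s["force"],1),"w",round(float(s["grip_width"]),1))
    print("  shift",np.round(d,4),"yaw",round(float(yaw),3),"rows",round(np.linalg.norm(d)/.0417,1),round(abs(yaw)/.125,1))
E
python3 - <<'E'
from go import *
im={n:cv2.imread(f"pics/{n}0.png") for n in("side","top")}
soft={n:np.clip((60-im[n].max(2).astype(float))/30,0,1) for n in im}
P=boxpts(26,26,77,123)
for cams in(("side","top"),("side",),("top",)):
    s={}
    for n in im:
        m=soft[n].copy();u,v=proj(n,[455,66,110])[0].astype(int);w=np.zeros_like(m);w[v-14:v+14,u-12:u+12]=1;s[n]=m*w
    r,f=fit(s,P,(455,66,-.03),cams=cams,pad=4);print(cams,np.round(r,3),round(f,1))
for n in im:
    u,v=proj(n,[480,70,60])[0].astype(int);k=7;u0,v0=u-45,v-40
    c=cv2.resize(im[n][v0:v0+80,u0:u0+80],None,fx=k,fy=k,interpolation=cv2.INTER_CUBIC)
    q=lambda L,W,z,p:((proj(n,place(np.array([[a*L/2,b*W/2,z] for a,b in((-1,-1),(-1,1),(1,1),(1,-1))]),*p))+.5-[u0,v0])*k).astype(np.int32)
    p=(485,66,-.03)
    cv2.polylines(c,[q(150,68,0,p)],True,(0,0,255),1)
    cv2.polylines(c,[q(150,68,44,p)],True,(0,255,255),1)
    h=(455,67,-.03);cv2.polylines(c,[q(26,26,123,h)],True,(0,255,0),1)
    cv2.imwrite(f"pics/iso2_{n}.png",c)
a=cv2.imread("pics/iso2_side.png");b=cv2.imread("pics/iso2_top.png");cv2.imwrite("pics/iso2.png",cv2.resize(np.hstack([a,b]),(800,400)))
togo(423.8,327.3,150,1.732)
E
```

```text
Traceback (most recent call last):
  File "fit.py", line 24, in fit
    r=minimize(cost,p0,method="Nelder-Mead",options=dict(initial_simplex=sim,xatol=1e-3,fatol=1e-3,maxiter=400))
  File "fit.py", line 21, in cost
    w=wins[n];r=render(n,place(P,*p),w);c+=((r-soft[n][w[1]:w[3],w[0]:w[2]])**2).sum()
                ~~~~~~^^^^^^^^^^^^^^^^^
  File "fit.py", line 9, in render
    u0,v0,u1,v1=win;uv=proj(n,W)
                       ~~~~^^^^^
  File "h.py", line 15, in proj
    K,E=cam(n);P=np.atleast_2d(P);Q=P@E[:3,:3].T+E[:3,3];q=Q@K.T
        ~~~^^^
  File "h.py", line 4, in cam
    c=arm.camera_info(n);return np.array(c["mtx"],float),np.array(c["extrinsics"],float)
ValueError: time passes only in moves, steps and waits
```

```bash
python3 - <<'E'
s=open('h.py').read()
s=s.replace('''def cam(n):
    c=arm''','''from functools import lru_cache
@lru_cache(None)
def cam(n):
    c=arm''')
open('h.py','w').write(s)
E
cat > iso.py <<'E'
from go import *
im={n:cv2.imread(f"pics/{n}0.png") for n in("side","top")}
soft={n:np.clip((60-im[n].max(2).astype(float))/30,0,1) for n in im}
P=boxpts(26,26,77,123)
for cams in(("side","top"),("side",),("top",)):
    s={}
    for n in im:
        m=soft[n].copy();u,v=proj(n,[455,66,110])[0].astype(int);w=np.zeros_like(m);w[v-14:v+14,u-12:u+12]=1;s[n]=m*w
    r,f=fit(s,P,(455,66,-.03),cams=cams,pad=4);print(cams,np.round(r,3),round(f,1))
for n in im:
    u,v=proj(n,[480,70,60])[0].astype(int);k=7;u0,v0=u-45,v-40
    c=cv2.resize(im[n][v0:v0+80,u0:u0+80],None,fx=k,fy=k,interpolation=cv2.INTER_CUBIC)
    q=lambda L,W,z,p:((proj(n,place(np.array([[a*L/2,b*W/2,z] for a,b in((-1,-1),(-1,1),(1,1),(1,-1))]),*p))+.5-[u0,v0])*k).astype(np.int32)
    p=(485,66,-.03)
    cv2.polylines(c,[q(150,68,0,p)],True,(0,0,255),1)
    cv2.polylines(c,[q(150,68,44,p)],True,(0,255,255),1)
    h=(455,67,-.03);cv2.polylines(c,[q(26,26,123,h)],True,(0,255,0),1)
    cv2.imwrite(f"pics/iso2_{n}.png",c)
a=cv2.imread("pics/iso2_side.png");b=cv2.imread("pics/iso2_top.png");cv2.imwrite("pics/iso2.png",cv2.resize(np.hstack([a,b]),(800,400)))
togo(423.8,327.3,150,1.732)
E
python3 iso.py
```

```text
('side', 'top') [ 4.60072e+02  7.44350e+01 -1.84000e-01] 63.5
('side',) [ 4.5982e+02  7.1944e+01 -2.7500e-01] 22.6
('top',) [ 4.59132e+02  7.63970e+01 -1.40000e-02] 31.1
t 0.1 pos [180.6 545.4 213.2] tx [-0.    -0.001 -1.   ] axis -0.32 q6 -0.02 F [-0.2 -0.2 -0.9] w 91.1
  shift [ 0.0634 -0.1306  0.2994] yaw 1.09 rows 8.0 8.7
```

View pics/iso2.png

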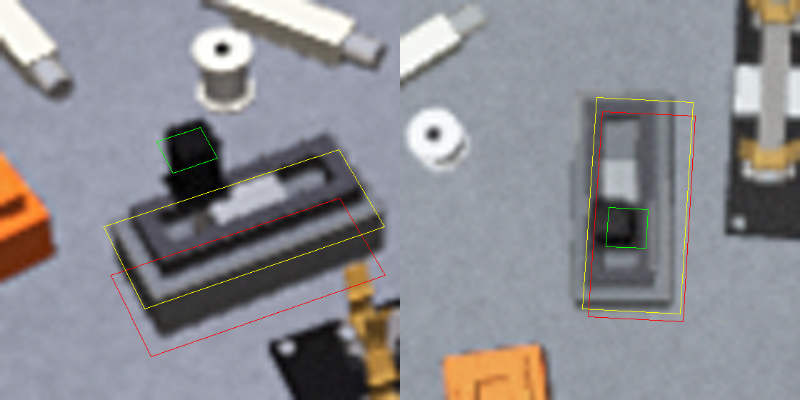

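Emit:
apply_moves --moves '[0.1,0.063,-0.131,0.299,1.09,0.1,0.063,-0.131,0.299,1.09,0.1,0.063,-0.131,0.299,1.09,0.1,0.063,-0.131,0.299,1.09,0.1,0.063,-0.131,0.299,1.09,0.1,0.063,-0.131,0.299,1.09,0.1,0.063,-0.131,0.299,1.09,0.1,0.063,-0.131,0.299,1.09]' --squeeze 40

```text
time_s: 0.77
ee_pos: [424.2, 325.2, 149.8]
tool_rot: [1.025, 1.315, -1.028]
force: [1.8, 0.3, -0.3]
grip_width: 50.4
```

```bash
python3 -c "
from go import *
togo(423.8,327.3,60,1.732)"
```

```text
t 0.77 pos [424.2 325.2 149.8] tx [-0.001 -0.002 -1.   ] axis -1.326 q6 0.39 F [ 1.8  0.3 -0.3] w 50.4
  shift [ 0.0898  0.0002 -0.0023] yaw 0.084 rows 2.2 0.7
```

Emit:
apply_moves --moves '[0.1,0.04,0.0,-0.002,0.084,0.1,0.08,0.0,-0.002,0.084,0.1,0.115,0.0,-0.002,0.084,0.1,0.135,0.0,-0.002,0.084,0.1,0.145,0.0,-0.002,0.084,0.1,0.145,0.0,-0.002,0.084]'

```text
time_s: 1.27
ee_pos: [422.4, 326.0, 2.7]
tool_rot: [1.085, 1.282, -1.095]
force: [-0.6, -0.1, 0.9]
grip_width: 50.0
```

```bash
python3 -c "
from go import *
togo(423.8,327.3,4,1.732)"
```

```text
t 1.27 pos [422.4 326.    2.7] tx [-0.005 -0.004 -1.   ] axis -1.41 q6 0.48 F [-0.6 -0.1  0.9] w 50.0
  shift [-0.0013  0.0015 -0.0011] yaw -0.0 rows 0.1 0.0
```

Emit:
apply_moves --moves '[0.1,-0.001,0.001,-0.001,0,-1,-0.001,0.001,-0.001,0,-1,-0.001,0.001,-0.001,0,-1,-0.001,0.001,-0.001,0,-1,-0.001,0.001,-0.001,0,-1,-0.001,0.001,-0.001,0,-1,-0.001,0.001,-0.001,0,-1,-0.001,0.001,-0.001,0]' --squeeze 50

```text
time_s: 1.93
ee_pos: [423.9, 327.6, 4.6]
tool_rot: [1.086, 1.281, -1.094]
force: [-0.5, -0.1, 5.3]
grip_width: 24.1
```

```bash
python3 -c "
from go import *
togo(423.8,327.3,160,1.732)
p,d=arm.get_image('side');crop(p,120,60,300,195,4,'pics/g1.png')"
```

```text
t 1.93 pos [423.9 327.6   4.6] tx [-0.003 -0.003 -1.   ] axis -1.41 q6 0.48 F [-0.5 -0.1  5.3] w 24.1
  shift [-0.1554 -0.0006  0.0007] yaw -0.0 rows 3.7 0.0
```

View pics/g1.png

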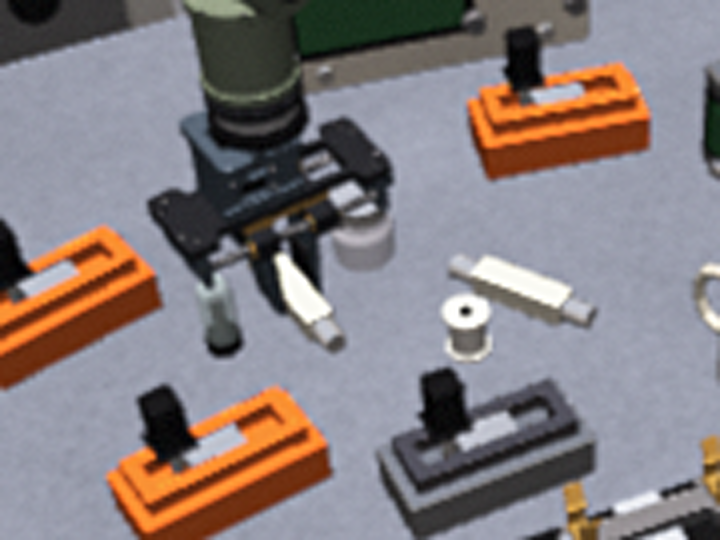

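The long fuse is between the pads, at 24.1 mm in the side crop near (300,290). Lifting it.

Emit:
apply_moves --moves '[-1,-0.03,0,0,0,-1,-0.07,0,0,0,-1,-0.11,0,0,0,-1,-0.15,0,0,0,-1,-0.15,0,0,0]'

```text
time_s: 2.4
ee_pos: [428.0, 330.9, 162.3]
tool_rot: [1.098, 1.278, -1.081]
force: [0.9, 0.2, -2.1]
grip_width: 23.6
```

```bash
python3 -c "
from go import *
togo(573.1,-86.2,150,-.031)"
```

```text
t 2.4 pos [428.  330.9 162.3] tx [ 0.009  0.006 -1.   ] axis -1.41 q6 0.48 F [ 0.9  0.2 -2.1] w 23.6
  shift [0.0112 0.0764 0.435 ] yaw -1.379 rows 10.6 11.0
```

Emit:
apply_moves --moves '[-1,0.005,0.076,0.435,-1.379,-1,0.005,0.076,0.435,-1.379,-1,0.005,0.076,0.435,-1.379,-1,0.005,0.076,0.435,-1.379,-1,0.005,0.076,0.435,-1.379,-1,0.005,0.076,0.435,-1.379,-1,0.005,0.076,0.435,-1.379,-1,0.005,0.076,0.435,-1.379]'

```text
time_s: 3.07
ee_pos: [525.0, 45.4, 154.6]
tool_rot: [0.4, 1.53, -0.397]
force: [1.5, 0.0, -3.0]
grip_width: 23.7
```

```bash
python3 -c "
from go import *
togo(573.1,-86.2,150,-.031)"
```

```text
t 3.07 pos [525.   45.4 154.6] tx [ 0.004  0.001 -1.   ] axis -0.509 q6 -1.0 F [ 1.5  0.  -3. ] w 23.7
  shift [ 0.0047 -0.0916  0.1061] yaw -0.478 rows 3.4 3.8
```

Emit:
apply_moves --moves '[-1,0.005,-0.092,0.106,-0.478,-1,0.005,-0.092,0.106,-0.478,-1,0.005,-0.092,0.106,-0.478,-1,0.005,-0.092,0.106,-0.478,-1,0.005,-0.092,0.106,-0.478,-1,0.005,-0.092,0.106,-0.478,-1,0.005,-0.092,0.106,-0.478]'

```text
time_s: 3.65
ee_pos: [571.8, -86.0, 148.6]
tool_rot: [0.027, 1.569, -0.024]
force: [-0.0, -0.4, -1.7]
grip_width: 23.7
```

```bash
python3 -c "
from go import *
togo(573.1,-86.2,80,-.031)"
```

```text
t 3.65 pos [571.8 -86.  148.6] tx [ 0.002  0.002 -1.   ] axis -0.032 q6 -1.71 F [-0.  -0.4 -1.7] w 23.7
  shift [ 0.0686 -0.0003  0.0012] yaw -0.001 rows 1.6 0.0
```

Emit:
apply_moves --moves '[-1,0.03,0,0.001,0,-1,0.055,0,0.001,0,-1,0.07,0,0.001,0,-1,0.07,0,0.001,0]'

```text
time_s: 3.98
ee_pos: [569.5, -83.7, 75.0]
tool_rot: [0.027, 1.577, -0.022]
force: [-0.9, -0.1, -3.2]
grip_width: 23.4
```

```bash
python3 -c "
from go import *
togo(573.1,-86.2,36,-.031)
for n in ('side','top'):
    p,d=arm.get_image(n);u,v=proj(n,[573,-86,60])[0].astype(int);crop(p,u-50,v-50,u+50,v+50,5,f'pics/p1{n}.png')
    cv2.imwrite(f'pics/{n}1.png',p)
a=cv2.imread('pics/p1side.png');b=cv2.imread('pics/p1top.png');cv2.imwrite('pics/p1.png',cv2.resize(np.hstack([a,b]),(800,400)))
"
```

```text
t 3.98 pos [569.5 -83.7  75. ] tx [-0.007  0.004 -1.   ] axis -0.031 q6 -1.71 F [-0.9 -0.1 -3.2] w 23.4
  shift [ 0.0389 -0.0025  0.0039] yaw -0.0 rows 0.9 0.0
```

View pics/p1.png

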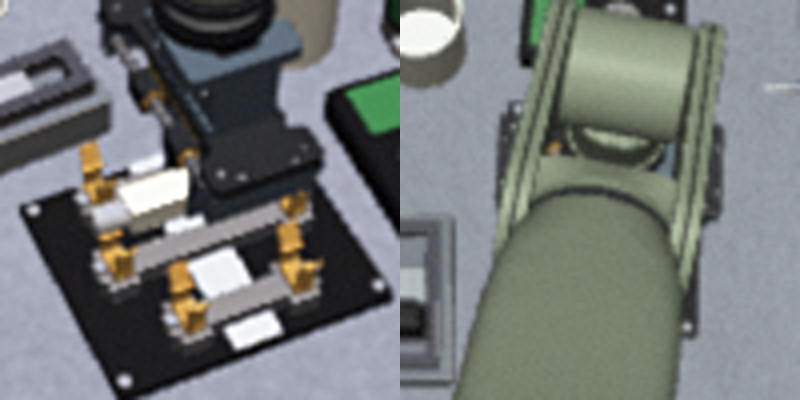

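Emit:
apply_moves --moves '[-1,0,-0.0025,0.003,0,-1,0,-0.0025,0.003,0,-1,0,-0.0025,0.003,0,-1,0,-0.0025,0.003,0]'

```text
time_s: 4.42
ee_pos: [576.0, -87.3, 79.5]
tool_rot: [0.026, 1.568, -0.023]
force: [-0.5, -0.7, -2.6]
grip_width: 23.7
```

```bash
cat > chk.py <<'E'
from go import *
import sys
def chk(k,name,dz=7.4):
    L={"long":108,"mid":82,"short":56}[k];s=arm.get_state();e=s["ee_pos"];sx,sy,_=seat(k)
    p,d=arm.get_image("side");u,v=proj("side",[sx,sy,60])[0].astype(int);f=6;u0,v0=u-60,v-45
    c=cv2.resize(p[v0:v0+90,u0:u0+120],None,fx=f,fy=f,interpolation=cv2.INTER_CUBIC)
    pose=(e[0],e[1],B[2]);zc=e[2]+dz
    def pl(pts,col):
        q=((proj("side",place(np.array(pts,float),*pose))+.5-[u0,v0])*f).astype(np.int32);cv2.polylines(c,[q],True,col,1)
    a,b=L/2,L/2+24
    pl([(-a,-12,zc+12),(-a,12,zc+12),(a,12,zc+12),(a,-12,zc+12)],(0,0,255))
    pl([(-b,-10,zc),(-b,10,zc),(-a,10,zc),(-a,-10,zc)],(255,0,255))
    cv2.imwrite(name,c)
E
python3 -c "
from chk import *
togo(573.1,-86.2,36,-.031); chk('long','pics/p2.png')"
```

```text
t 4.42 pos [576.  -87.3  79.5] tx [ 0.002  0.002 -1.   ] axis -0.031 q6 -1.71 F [-0.5 -0.7 -2.6] w 23.7
  shift [ 0.0435  0.0009 -0.0031] yaw -0.0 rows 1.0 0.0
```

View pics/p2.png

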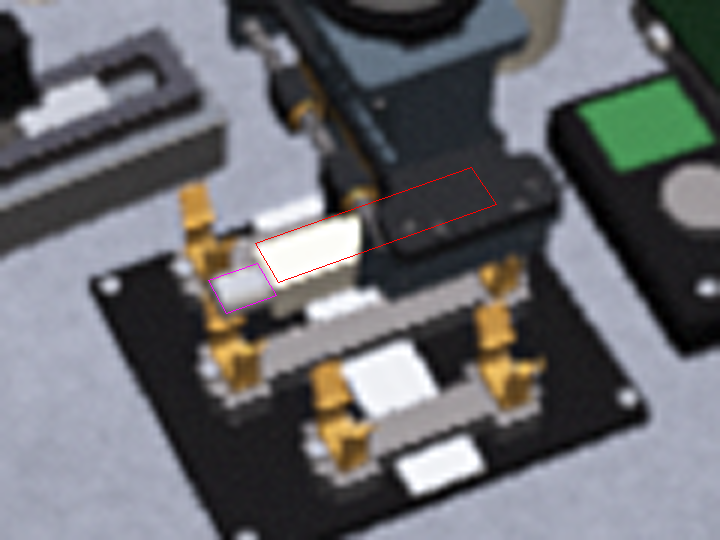

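Emit:
apply_moves --moves '[-1,0.0,0.001,-0.003,0,-1,0.007,0.001,-0.003,0,-1,0.014,0.001,-0.003,0,-1,0.02,0.001,-0.003,0,-1,0.022,0.001,-0.003,0,-1,0.022,0.001,-0.003,0,-1,0.022,0.001,-0.003,0]'

```text
time_s: 5.05
ee_pos: [572.9, -86.1, 56.9]
tool_rot: [0.026, 1.569, -0.023]
force: [0.1, 0.1, -2.3]
grip_width: 23.7
```

```bash
python3 -c "
from chk import *
togo(573.1,-86.2,36,-.031); chk('long','pics/p3.png')"
```

```text
t 5.05 pos [572.9 -86.1  56.9] tx [ 0.001  0.002 -1.   ] axis -0.031 q6 -1.71 F [ 0.1  0.1 -2.3] w 23.7
  shift [ 0.0209 -0.0001  0.0002] yaw -0.0 rows 0.5 0.0
```

View pics/p3.png

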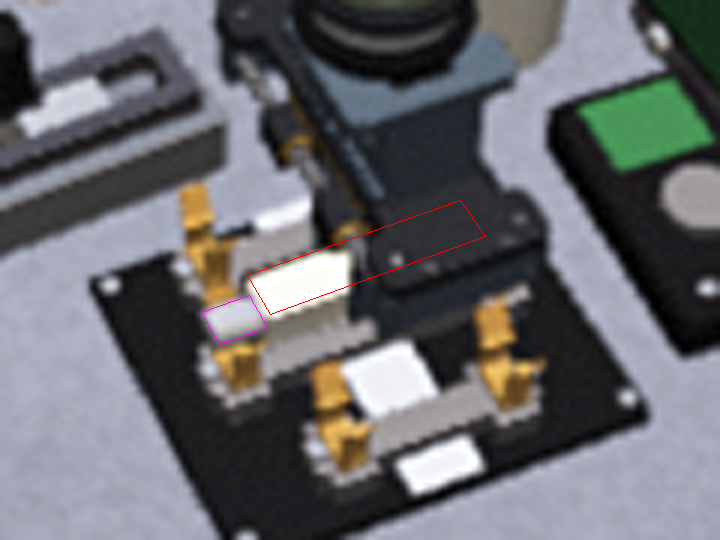

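Emit:
apply_moves --moves '[-1,0.003,0,0,0,-1,0.006,0,0,0,-1,0.009,0,0,0,-1,0.012,0,0,0,-1,0.015,0,0,0,-1,0.018,0,0,0,-1,0.021,0,0,0,-1,0.021,0,0,0]' --squeeze 60

```text
time_s: 5.77
ee_pos: [574.0, -86.0, 36.5]
tool_rot: [0.027, 1.567, -0.023]
force: [1.6, 1.6, 2.2]
grip_width: 23.6
```

```bash
python3 -c "
from chk import *
togo(573.1,-86.2,36,-.031); chk('long','pics/p4.png')"
```

```text
t 5.77 pos [574.  -86.   36.5] tx [ 0.004  0.002 -1.   ] axis -0.032 q6 -1.71 F [1.6 1.6 2.2] w 23.6
  shift [ 0.0005 -0.0002 -0.0009] yaw -0.001 rows 0.0 0.0
```

View pics/p4.png

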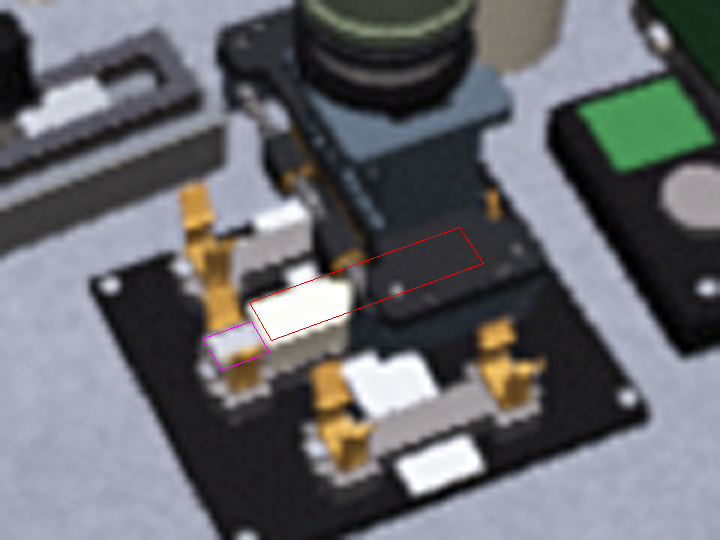

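Emit:
apply_moves --moves '[-1,0.002,0,0,0,-1,0.003,0,0,0,-1,0.003,0,0,0]'

```text
time_s: 6.07
ee_pos: [574.0, -86.0, 36.4]
tool_rot: [0.027, 1.566, -0.023]
force: [-5.0, 1.1, 20.3]
grip_width: 23.6
```

Emit:
apply_moves --moves '[-0.15,0,0,0,0,-0.15,0,0,0,0,-0.15,0,0,0,0,-0.15,0,0,0,0]'

```text
time_s: 6.4
ee_pos: [573.5, -86.0, 35.7]
tool_rot: [0.027, 1.568, -0.023]
force: [0.7, 0.4, -0.4]
grip_width: 38.9
```

```bash
python3 -c "
from chk import *
togo(593.6,240.0,150,2.2)"
```

```text
t 6.4 pos [573.5 -86.   35.7] tx [ 0.003  0.002 -1.   ] axis -0.032 q6 -1.71 F [ 0.7  0.4 -0.4] w 38.9
  shift [-0.1135  0.3268  0.0101] yaw 0.91 rows 8.3 7.3
```

Emit:
apply_moves --moves '[-0.15,-0.03,0,0,0,-0.15,-0.07,0,0,0,-0.15,-0.11,0,0,0,0.1,-0.114,0.327,0.01,0.91,0.1,-0.114,0.327,0.01,0.91,0.1,-0.114,0.327,0.01,0.91,0.1,-0.114,0.327,0.01,0.91,0.1,-0.114,0.327,0.01,0.91]'

```text
time_s: 7.07
ee_pos: [585.1, 109.1, 148.0]
tool_rot: [0.488, 1.514, -0.485]
force: [0.1, -0.3, 0.0]
grip_width: 50.2
```

```bash
python3 -c "
from chk import *
togo(593.6,240.0,150,2.2)"
```

```text
t 7.07 pos [585.1 109.1 148. ] tx [ 0.002  0.002 -1.   ] axis -0.621 q6 -0.79 F [ 0.1 -0.3  0. ] w 50.2
  shift [-0.0018  0.1114 -0.0692] yaw 0.32 rows 3.1 2.6
```

Emit:
apply_moves --moves '[0.1,-0.002,0.111,-0.069,0.32,0.1,-0.002,0.111,-0.069,0.32,0.1,-0.002,0.111,-0.069,0.32,0.1,-0.002,0.111,-0.069,0.32,0.1,-0.002,0.111,-0.069,0.32,0.1,-0.002,0.111,-0.069,0.32]'

```text
time_s: 7.57
ee_pos: [593.1, 239.3, 149.2]
tool_rot: [0.733, 1.443, -0.732]
force: [-0.5, -0.1, -0.3]
grip_width: 50.0
```

```bash
python3 - <<'E'
from go import *
togo(593.6,240.0,4,2.2)
# look at seated long fuse and re-fit holders/isolator with clear view
im={}
for n in("side","top"):
    p,d=arm.get_image(n);cv2.imwrite(f"pics/{n}2.png",p);im[n]=p
    np.save(f"pics/{n}2.npy",d)
u,v=proj("side",[573,-86,50])[0].astype(int);a=im["side"][v-45:v+45,u-50:u+50]
u,v=proj("top",[540,-40,50])[0].astype(int);b=im["top"][v-45:v+45,u-50:u+50]
cv2.imwrite("pics/s2.png",cv2.resize(np.hstack([a,b]),(800,360),interpolation=cv2.INTER_CUBIC))
# fit long fuse in holder: top face at z=56
soft={n:np.clip((im[n].min(2).astype(float)-175)/(238-175),0,1) for n in im}
for cams in(("side",),("top",)):
  for z in (56,64):
    r,f=fit(soft,boxpts(108,24,z-.1,z+.1),(573,-86,-.03),cams=cams,pad=2);print(z,cams,np.round(r,3),round(f,2))
E
```

```text
t 7.57 pos [593.1 239.3 149.2] tx [ 0.  0. -1.] axis -0.939 q6 -0.27 F [-0.5 -0.1 -0.3] w 50.0
  shift [ 0.1453  0.0008 -0.0003] yaw 0.003 rows 3.5 0.0
56 ('side',) [ 5.72188e+02 -8.79910e+01 -4.20000e-02] 46.23
64 ('side',) [ 5.69181e+02 -9.35110e+01 -4.00000e-02] 49.24
56 ('top',) [ 5.72269e+02 -8.71700e+01 -3.70000e-02] 31.79
64 ('top',) [ 5.69208e+02 -8.69610e+01 -2.40000e-02] 32.15
```

View pics/s2.png

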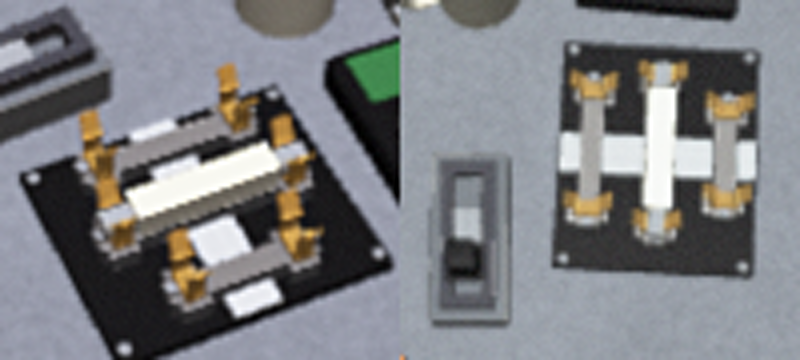

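The long fuse lies level between its clips (right crop near (660,150)). Both views agree on about (572,-87.5) only at the home height. Next, the mid fuse.

Emit:
apply_moves --moves '[0.1,0.04,0.001,0,0,0.1,0.08,0.001,0,0,0.1,0.115,0.001,0,0,0.1,0.135,0.001,0,0,0.1,0.144,0.001,0,0,0.1,0.144,0.001,0,0,0.1,0.144,0.001,0,0]'

```text
time_s: 8.25
ee_pos: [595.1, 237.7, 6.6]
tool_rot: [0.737, 1.441, -0.734]
force: [0.3, 0.8, 0.8]
grip_width: 50.2
```

```bash
python3 -c "
from chk import *
togo(593.6,240.0,4,2.2)"
```

```text
t 8.25 pos [595.1 237.7   6.6] tx [ 0.002  0.001 -1.   ] axis -0.943 q6 -0.27 F [0.3 0.8 0.8] w 50.2
  shift [ 0.0026  0.0001 -0.0028] yaw -0.002 rows 0.1 0.0
```

Emit:
apply_moves --moves '[0.1,0.002,0,-0.003,0,0.1,0.002,0,-0.003,0,-1,0.002,0,-0.003,0,-1,0.002,0,-0.003,0,-1,0.002,0,-0.003,0,-1,0.002,0,-0.003,0,-1,0.002,0,-0.003,0,-1,0.002,0,-0.003,0]' --squeeze 50

```text
time_s: 8.92
ee_pos: [593.8, 240.5, 5.0]
tool_rot: [0.738, 1.441, -0.733]
force: [0.7, 0.5, 1.9]
grip_width: 23.8
```

```bash
python3 -c "
from chk import *
togo(593.6,240.0,150,2.2)"
```

```text
t 8.92 pos [593.8 240.5   5. ] tx [ 0.003  0.001 -1.   ] axis -0.943 q6 -0.26 F [0.7 0.5 1.9] w 23.8
  shift [-0.145   0.      0.0003] yaw -0.001 rows 3.5 0.0
```

Emit:
apply_moves --moves '[-1,-0.03,0,0,0,-1,-0.07,0,0,0,-1,-0.11,0,0,0,-1,-0.145,0,0,0,-1,-0.145,0,0,0]'

```text
time_s: 9.33
ee_pos: [597.2, 241.7, 158.0]
tool_rot: [0.745, 1.431, -0.724]
force: [0.3, 1.2, -1.0]
grip_width: 23.7
```

```bash
python3 -c "
from go import *
togo(575,-26.2,150,-.031)"
```

```text
t 9.33 pos [597.2 241.7 158. ] tx [ 0.016  0.006 -1.   ] axis -0.943 q6 -0.26 F [ 0.3  1.2 -1. ] w 23.7
  shift [ 0.0059 -0.1755  0.2037] yaw -0.912 rows 6.4 7.3
```

Emit:
apply_moves --moves '[-1,0.003,-0.176,0.204,-0.912,-1,0.003,-0.176,0.204,-0.912,-1,0.003,-0.176,0.204,-0.912,-1,0.003,-0.176,0.204,-0.912,-1,0.003,-0.176,0.204,-0.912,-1,0.003,-0.176,0.204,-0.912,-1,0.003,-0.176,0.204,-0.912,-1,0.003,-0.176,0.204,-0.912]'

```text
time_s: 10.0
ee_pos: [573.2, -32.2, 151.8]
tool_rot: [0.027, 1.557, -0.021]
force: [-0.2, 1.0, -2.1]
grip_width: 23.9
```

```bash
python3 -c "
from go import *
togo(575,-26.2,80,-.031)"
```

```text
t 10.0 pos [573.2 -32.2 151.8] tx [ 0.014  0.004 -1.   ] axis -0.03 q6 -1.62 F [-0.2  1.  -2.1] w 23.9
  shift [0.0719 0.0058 0.0006] yaw 0.001 rows 1.7 0.0
```

Emit:
apply_moves --moves '[-1,0.03,0.006,0.001,0,-1,0.055,0.006,0.001,0,-1,0.07,0.006,0.001,0,-1,0.07,0.006,0.001,0,-1,0.07,0.006,0.001,0,-1,0.07,0.006,0.001,0]'

```text
time_s: 10.5
ee_pos: [575.9, -26.0, 82.5]
tool_rot: [0.026, 1.556, -0.021]
force: [0.3, -0.2, -1.9]
grip_width: 23.9
```

```bash
python3 -c "
from chk import *
togo(575,-26.2,57,-.031); chk('mid','pics/m1.png',7)"
```

```text
t 10.5 pos [575.9 -26.   82.5] tx [ 0.015  0.003 -1.   ] axis -0.03 q6 -1.61 F [ 0.3 -0.2 -1.9] w 23.9
  shift [ 0.0255 -0.0003 -0.0013] yaw 0.001 rows 0.6 0.0
```

View pics/m1.png

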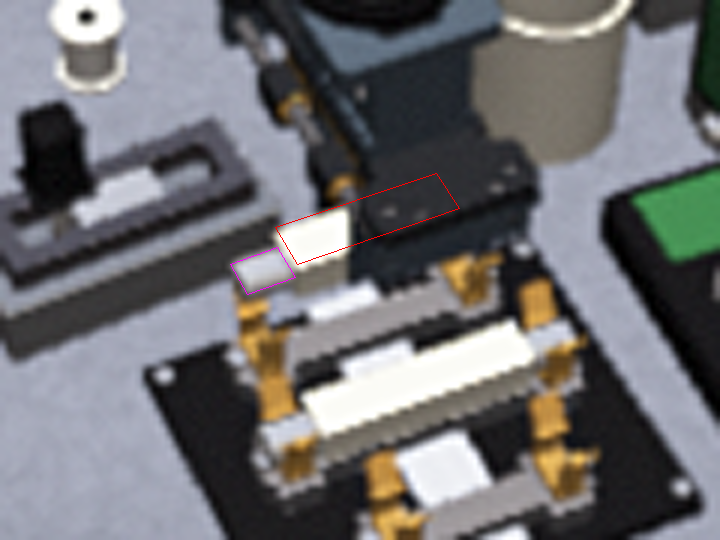

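Emit:
apply_moves --moves '[-1,0.007,0,-0.001,0,-1,0.014,0,-0.001,0,-1,0.021,0,-0.001,0,-1,0.025,0,-0.001,0,-1,0.025,0,-0.001,0,-1,0.025,0,-0.001,0]'

```text
time_s: 11.05
ee_pos: [575.4, -25.8, 57.5]
tool_rot: [0.026, 1.556, -0.021]
force: [0.0, 0.4, -1.5]
grip_width: 24.1
```

```bash
python3 -c "
from chk import *
togo(575,-26.2,37,-.031); chk('mid','pics/m2.png',7)"
```

```text
t 11.05 pos [575.4 -25.8  57.5] tx [ 0.015  0.003 -1.   ] axis -0.03 q6 -1.61 F [ 0.   0.4 -1.5] w 24.1
  shift [ 0.0205 -0.0005 -0.0007] yaw 0.001 rows 0.5 0.0
```

View pics/m2.png

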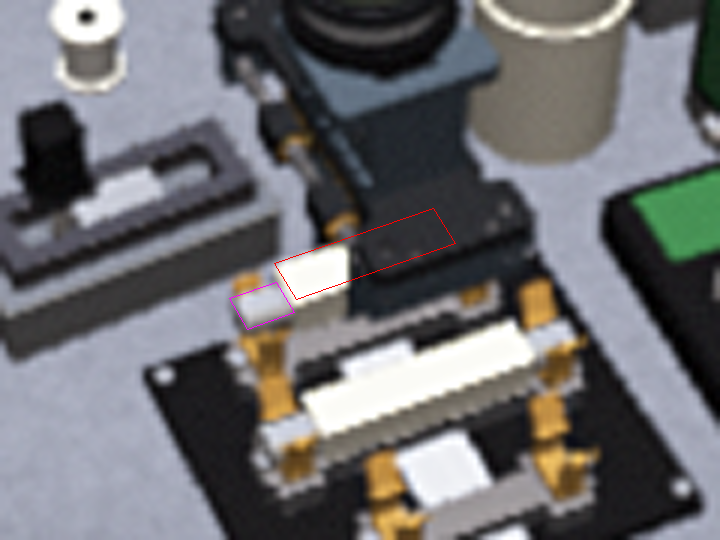

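Emit:
apply_moves --moves '[-1,0.003,0,0,0,-1,0.006,0,0,0,-1,0.009,0,0,0,-1,0.012,0,0,0,-1,0.015,0,0,0,-1,0.018,0,0,0,-1,0.021,0,0,0,-1,0.022,0,0,0]' --squeeze 60

```text
time_s: 11.77
ee_pos: [577.5, -25.7, 37.1]
tool_rot: [0.026, 1.552, -0.021]
force: [0.7, 0.7, 15.2]
grip_width: 23.6
```

Emit:
apply_moves --moves '[-1,0.002,0,0,0,-1,0.003,0,0,0,-1,0.003,0,0,0]'

```text
time_s: 12.02
ee_pos: [577.7, -25.7, 36.7]
tool_rot: [0.026, 1.551, -0.021]
force: [-2.9, 0.5, 19.4]
grip_width: 23.9
```

```bash
python3 -c "
from chk import *
togo(575,-26.2,37,-.031); chk('mid','pics/m3.png',7)"
```

```text
t 12.02 pos [577.7 -25.7  36.7] tx [ 0.019  0.003 -1.   ] axis -0.03 q6 -1.61 F [-2.9  0.5 19.4] w 23.9
  shift [-0.0003 -0.0005 -0.0027] yaw 0.001 rows 0.1 0.0
```

View pics/m3.png

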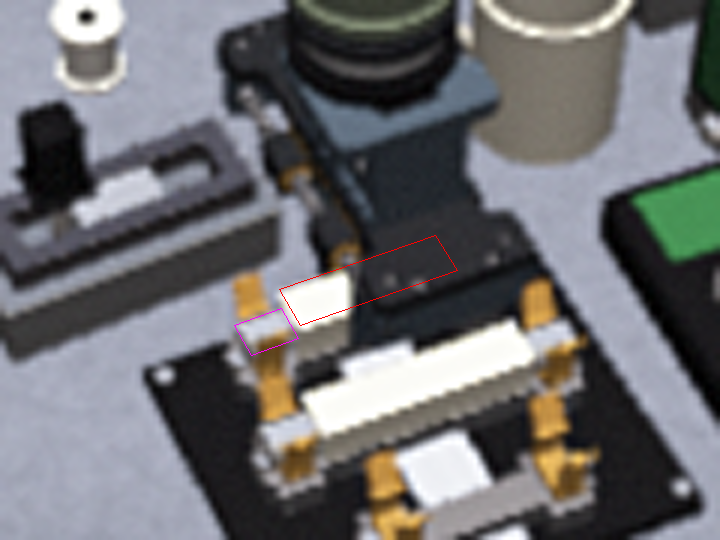

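Emit:
apply_moves --moves '[-0.15,0,0,0,0,-0.15,0,0,0,0,-0.15,0,0,0,0,-0.15,0,0,0,0]'

```text
time_s: 12.4
ee_pos: [577.3, -25.7, 36.1]
tool_rot: [0.026, 1.552, -0.021]
force: [0.2, 1.0, -0.2]
grip_width: 38.6
```

```bash
python3 -c "
from chk import *
togo(497.2,-397.6,150,1.17)"
```

```text
t 12.4 pos [577.3 -25.7  36.1] tx [ 0.018  0.003 -1.   ] axis -0.03 q6 -1.61 F [ 0.2  1.  -0.2] w 38.6
  shift [-0.1165 -0.3736 -0.0668] yaw -1.2 rows 9.5 9.6
```

Emit:
apply_moves --moves '[-0.15,-0.03,0,0,0,-0.15,-0.07,0,0,0,-0.15,-0.11,0,0,0.1,0.1,-0.125,-0.374,-0.067,1.945,0.1,-0.125,-0.374,-0.067,1.945,0.1,-0.125,-0.374,-0.067,1.945,0.1,-0.125,-0.374,-0.067,1.945,0.1,-0.125,-0.374,-0.067,1.945]'

```text
time_s: 13.07
ee_pos: [531.4, -231.4, 152.5]
tool_rot: [0.601, 1.473, -0.586]
force: [0.3, -1.1, 0.1]
grip_width: 50.1
```

```bash
python3 -c "
from chk import *
togo(497.2,-397.6,150,-1.975)"
```

```text
t 13.07 pos [ 531.4 -231.4  152.5] tx [ 0.018  0.004 -1.   ] axis -0.761 q6 -1.25 F [ 0.3 -1.1  0.1] w 50.1
  shift [ 0.0013 -0.144   0.0897] yaw 1.214 rows 4.1 9.7
```

Emit:
apply_moves --moves '[0.1,0.001,-0.144,0.09,1.214,0.1,0.001,-0.144,0.09,1.214,0.1,0.001,-0.144,0.09,1.214,0.1,0.001,-0.144,0.09,1.214,0.1,0.001,-0.144,0.09,1.214,0.1,0.001,-0.144,0.09,1.214,0.1,0.001,-0.144,0.09,1.214,0.1,0.001,-0.144,0.09,1.214]'

```text
time_s: 13.73
ee_pos: [496.8, -398.2, 149.2]
tool_rot: [1.361, 1.105, -1.334]
force: [-0.1, 0.1, -0.3]
grip_width: 50.2
```

```bash
python3 - <<'E'
from go import *
togo(497.2,-397.6,80,-1.975)
im={}
for n in("side","top"):
    p,d=arm.get_image(n);cv2.imwrite(f"pics/{n}3.png",p);im[n]=p
    np.save(f"pics/{n}3.npy",d)
u,v=proj("side",[573,-76,50])[0].astype(int);a=im["side"][v-45:v+45,u-50:u+50]
u,v=proj("top",[540,-40,50])[0].astype(int);b=im["top"][v-45:v+45,u-50:u+50]
cv2.imwrite("pics/s3.png",cv2.resize(np.hstack([a,b]),(800,360),interpolation=cv2.INTER_CUBIC))
soft={n:np.clip((im[n].min(2).astype(float)-185)/(238-185),0,1) for n in im}
for k,L,p in(("long",108,(573,-86,-.03)),("mid",82,(575,-26,-.03))):
  for cams in(("side",),("top",)):
   for z in (56,64):
    r,f=fit(soft,boxpts(L,24,z-.1,z+.1),p,cams=cams,pad=2);print(k,z,cams,np.round(r,3),round(f,2))
E
```

```text
t 13.73 pos [ 496.8 -398.2  149.2] tx [ 0.016  0.005 -1.   ] axis -1.762 q6 -0.52 F [-0.1  0.1 -0.3] w 50.2
  shift [ 0.0692 -0.0007 -0.0001] yaw 0.213 rows 1.7 1.7
long 56 ('side',) [460.333 -95.889   0.968] 34.97
long 64 ('side',) [459.   -95.     0.87] 31.85
long 56 ('top',) [ 5.71923e+02 -8.71330e+01 -3.00000e-02] 28.66
long 64 ('top',) [ 5.69393e+02 -8.69880e+01 -2.50000e-02] 29.33
mid 56 ('side',) [608.    31.    -0.69] 0.0
mid 64 ('side',) [608.    31.    -0.69] 0.0
mid 56 ('top',) [ 5.76777e+02 -2.66030e+01 -2.90000e-02] 31.01
mid 64 ('top',) [ 5.74657e+02 -2.68380e+01 -2.40000e-02] 31.5
```

View pics/s3.png

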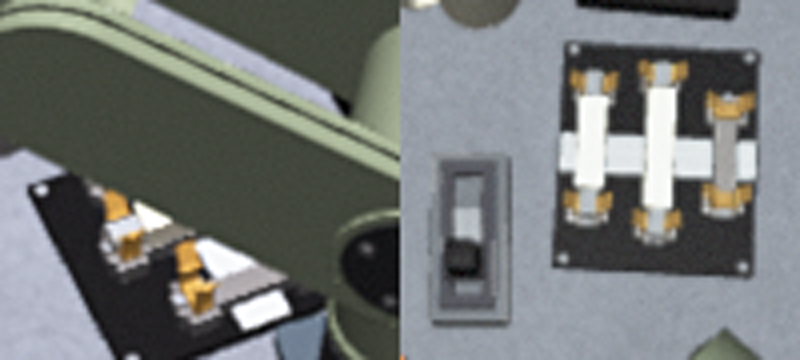

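Emit:
apply_moves --moves '[0.1,0,0,0,0.213,0.1,0.02,0,0,0.213,0.1,0.06,0,0,0.213,0.1,0.1,0,0,0.213,0.1,0.13,0,0,0.213,0.1,0.143,0,0,0.213,0.1,0.143,0,0,0.213,0.1,0.143,0,0,0.213]'

```text
time_s: 14.5
ee_pos: [499.2, -396.9, 5.6]
tool_rot: [1.507, 0.992, -1.478]
force: [-0.2, 1.0, -0.4]
grip_width: 50.3
```

```bash
python3 -c "
from chk import *
togo(497.2,-397.6,4.5,-1.975)"
```

```text
t 14.5 pos [ 499.2 -396.9    5.6] tx [ 0.015  0.005 -1.   ] axis -1.965 q6 -0.31 F [-0.2  1.  -0.4] w 50.3
  shift [ 0.001  -0.0016  0.0015] yaw 0.01 rows 0.1 0.1
```

Emit:
apply_moves --moves '[0.1,0.001,-0.001,0.001,0.01,0.1,0.001,-0.001,0.001,0.01,-1,0.001,-0.001,0.001,0.01,-1,0.001,-0.001,0.001,0.01,-1,0.001,-0.001,0.001,0.01,-1,0.001,-0.001,0.001,0.01,-1,0.001,-0.001,0.001,0.01,-1,0.001,-0.001,0.001,0.01]' --squeeze 50

```text
time_s: 15.17
ee_pos: [497.9, -397.3, 4.9]
tool_rot: [1.514, 0.986, -1.485]
force: [-1.2, -0.3, 3.5]
grip_width: 23.8
```

```bash
python3 -c "
from chk import *
togo(497.2,-397.6,150,-1.975)
p,d=arm.get_image('side');cv2.imwrite('pics/side4.png',p);u,v=proj('side',[497,-397,20])[0].astype(int);crop(p,u-60,v-55,u+60,min(v+55,384),5,'pics/s4.png')"
```

```text
t 15.17 pos [ 497.9 -397.3    4.9] tx [ 0.015  0.005 -1.   ] axis -1.975 q6 -0.31 F [-1.2 -0.3  3.5] w 23.8
  shift [-0.1451  0.0012 -0.0011] yaw -0.0 rows 3.5 0.0
```

View pics/s4.png

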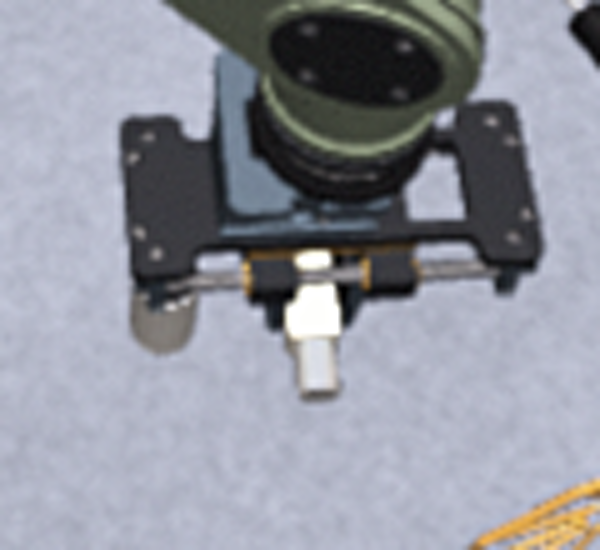

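The short fuse is gripped at 23.8 mm, with its cap visible at (318,370). The capacitor at (165,320) has not been touched. Lifting.

Emit:
apply_moves --moves '[-1,-0.03,0,0,0,-1,-0.07,0,0,0,-1,-0.11,0,0,0,-1,-0.14,0,0,0,-1,-0.145,0,0,0,-1,-0.145,0,0,0,-1,-0.145,0,0,0]'

```text
time_s: 15.8
ee_pos: [494.9, -397.5, 148.4]
tool_rot: [1.514, 0.988, -1.487]
force: [0.1, 1.6, -2.8]
grip_width: 24.1
```

```bash
python3 -c "
from go import *
togo(571.2,-146.2,150,-.031)"
```

```text
t 15.8 pos [ 494.9 -397.5  148.4] tx [ 0.013  0.007 -1.   ] axis -1.975 q6 -0.3 F [ 0.1  1.6 -2.8] w 24.1
  shift [ 0.0012 -0.0288 -0.261 ] yaw 1.197 rows 6.3 9.6
```

Emit:
apply_moves --moves '[-1,0.001,-0.029,-0.261,1.197,-1,0.001,-0.029,-0.261,1.197,-1,0.001,-0.029,-0.261,1.197,-1,0.001,-0.029,-0.261,1.197,-1,0.001,-0.029,-0.261,1.197,-1,0.001,-0.029,-0.261,1.197,-1,0.001,-0.029,-0.261,1.197,-1,0.001,-0.029,-0.261,1.197]'

```text
time_s: 16.47
ee_pos: [570.4, -140.7, 146.9]
tool_rot: [2.13, 0.224, -2.11]
force: [-0.9, -0.0, -1.1]
grip_width: 24.0
```

```bash
python3 -c "
from go import *
togo(571.2,-146.2,80,-.031)"
```

```text
t 16.47 pos [ 570.4 -140.7  146.9] tx [ 0.008  0.011 -1.   ] axis -2.941 q6 1.1 F [-0.9 -0.  -1.1] w 24.0
  shift [0.0669 0.0062 0.001 ] yaw 0.232 rows 1.6 1.9
```

Emit:
apply_moves --moves '[-1,0.01,0.006,0.001,0.232,-1,0.04,0.006,0.001,0.232,-1,0.06,0.006,0.001,0.232,-1,0.067,0.006,0.001,0.232,-1,0.067,0.006,0.001,0.232,-1,0.067,0.006,0.001,0.232,-1,0.067,0.006,0.001,0.232]'

```text
time_s: 17.05
ee_pos: [571.9, -146.3, 80.5]
tool_rot: [-2.211, 0.023, 2.19]
force: [0.7, -0.1, -1.9]
grip_width: 23.9
```

```bash
python3 -c "
from chk import *
togo(571.2,-146.2,57,-.031);chk('short','pics/h1.png',7)"
```

```text
t 17.05 pos [ 571.9 -146.3   80.5] tx [ 0.01  0.01 -1.  ] axis 3.11 q6 1.32 F [ 0.7 -0.1 -1.9] w 23.9
  shift [0.0235 0.0002 0.0009] yaw -0.0 rows 0.6 0.0
```

View pics/h1.png

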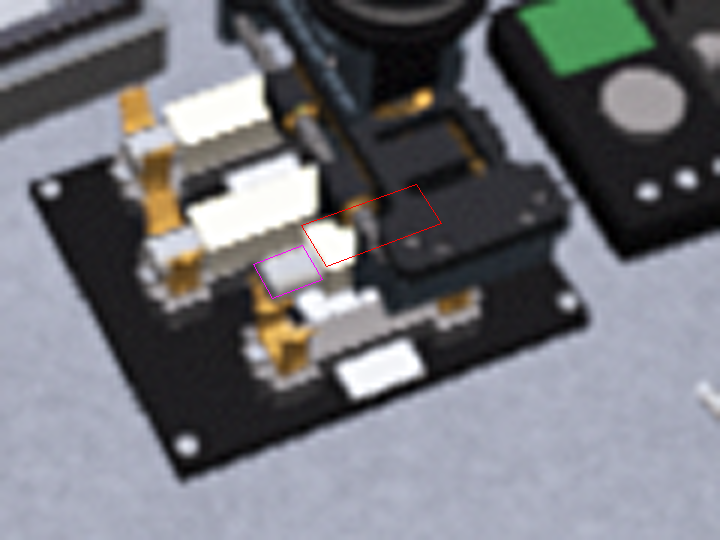

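Emit:
apply_moves --moves '[-1,0.007,0,0.001,0,-1,0.014,0,0.001,0,-1,0.02,0,0.001,0,-1,0.023,0,0.001,0,-1,0.023,0,0.001,0,-1,0.023,0,0.001,0]'

```text
time_s: 17.6
ee_pos: [571.1, -146.0, 57.5]
tool_rot: [-2.211, 0.023, 2.19]
force: [-0.5, 0.0, -2.4]
grip_width: 24.1
```

```bash
python3 -c "
from chk import *
togo(571.2,-146.2,37,-.031);chk('short','pics/h2.png',7)"
```

```text
t 17.6 pos [ 571.1 -146.    57.5] tx [ 0.01  0.01 -1.  ] axis 3.11 q6 1.32 F [-0.5  0.  -2.4] w 24.1
  shift [0.0205 0.0004 0.0001] yaw -0.0 rows 0.5 0.0
```

View pics/h2.png

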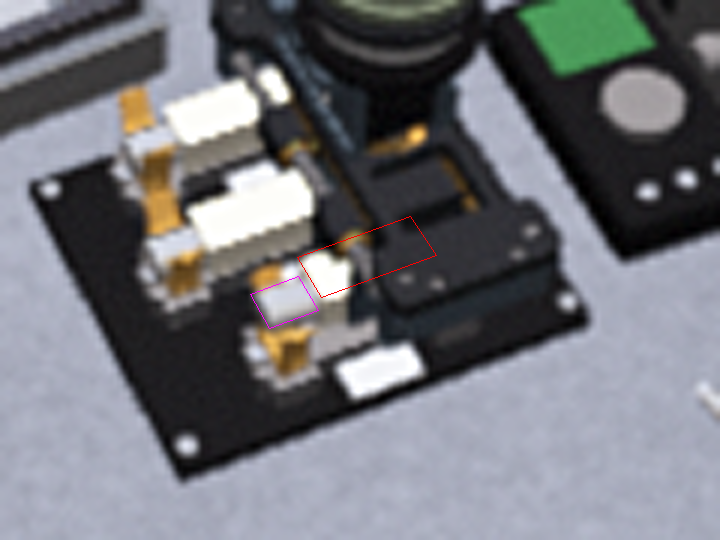

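Aligned between the clip walls. Pressing.

Emit:
apply_moves --moves '[-1,0.003,0,0,0,-1,0.006,0,0,0,-1,0.009,0,0,0,-1,0.012,0,0,0,-1,0.015,0,0,0,-1,0.018,0,0,0,-1,0.021,0,0,0,-1,0.022,0,0,0]' --squeeze 60

```text
time_s: 18.32
ee_pos: [572.3, -145.8, 36.7]
tool_rot: [-2.214, 0.024, 2.187]
force: [-0.2, 2.3, 13.1]
grip_width: 23.9
```

Emit:
apply_moves --moves '[-1,0.002,0,0,0,-1,0.003,0,0,0,-1,0.003,0,0,0]'

```text
time_s: 18.57
ee_pos: [572.4, -145.8, 36.6]
tool_rot: [-2.215, 0.024, 2.187]
force: [-6.3, 1.9, 20.1]
grip_width: 23.4
```

Emit:
apply_moves --moves '[-0.15,0,0,0,0,-0.15,0,0,0,0,-0.15,0,0,0,0,-0.15,0,0,0,0]'

```text
time_s: 18.9
ee_pos: [572.0, -145.8, 36.0]
tool_rot: [-2.213, 0.024, 2.188]
force: [-1.0, 0.8, 0.0]
grip_width: 38.8
```

```bash
python3 -c "
from chk import *
togo(300,-300,250,-.031)"
```

```text
t 18.9 pos [ 572.  -145.8   36. ] tx [ 0.012  0.01  -1.   ] axis 3.11 q6 1.32 F [-1.   0.8  0. ] w 38.8
  shift [-0.2187  0.1604  0.2646] yaw -0.0 rows 9.1 0.0
```

Emit:
apply_moves --moves '[-0.15,-0.03,0,0,0,-0.15,-0.07,0,0,0,-0.15,-0.11,0,0,0,0,-0.164,-0.425,0.07,0,0,-0.164,-0.425,0.07,0,0,-0.164,-0.425,0.07,0,0,-0.164,-0.425,0.07,0,0,-0.164,-0.425,0.07,0]'

```text
time_s: 19.57
ee_pos: [542.5, 59.3, 173.3]
tool_rot: [-2.212, 0.024, 2.188]
force: [-0.1, 0.9, -0.2]
grip_width: 45.5
```

```bash
python3 -c "
from chk import *
togo(480,280,200)"
```

```text
t 19.57 pos [542.5  59.3 173.3] tx [ 0.011  0.01  -1.   ] axis 3.109 q6 1.68 F [-0.1  0.9 -0.2] w 45.5
  shift [-0.0252 -0.2188  0.0693] yaw 0.0 rows 5.5 0.0
```

Emit:
apply_moves --moves '[0,-0.025,-0.219,0.069,0,0,-0.025,-0.219,0.069,0,0,-0.025,-0.219,0.069,0,0,-0.025,-0.219,0.069,0,0,-0.025,-0.219,0.069,0,0,-0.025,-0.219,0.069,0,0,-0.025,-0.219,0.069,0]'

```text
time_s: 20.15
ee_pos: [479.1, 284.7, 199.8]
tool_rot: [-2.214, 0.016, 2.19]
force: [-0.1, -0.1, 0.8]
grip_width: 45.6
```

```bash
python3 - <<'E'
from go import *
togo(460,75,200)
im={};D={}
for n in("side","top"):
    p,d=arm.get_image(n);cv2.imwrite(f"pics/{n}5.png",p);im[n]=p;D[n]=d
    np.save(f"pics/{n}5.npy",d)
u,v=proj("side",[540,-50,50])[0].astype(int);a=im["side"][v-45:v+45,u-50:u+50]
u,v=proj("top",[540,-40,50])[0].astype(int);b=im["top"][v-45:v+45,u-50:u+50]
cv2.imwrite("pics/s5.png",cv2.resize(np.hstack([a,b]),(800,360),interpolation=cv2.INTER_CUBIC))
soft={n:np.clip((im[n].min(2).astype(float)-185)/(238-185),0,1) for n in im}
for k,L in(("long",108),("mid",82),("short",56)):
  sx,sy,_=seat(k)
  for n in("side","top"):
    r,f=fit(soft,boxpts(L,24,55.9,56.1),(sx,sy,-.03),cams=(n,),pad=2)
    # depth slope on top face
    C=cloud(n,D[n]);m=(soft[n]>.8)
    q=place(np.array([[0,0,0]]),0,0,0)
    X=C[...,0]-sx;Y=C[...,1]-sy
    m&=(abs(X)<L/2+10)&(abs(Y)<20)&(abs(C[...,2]-56)<15)
    A=np.c_[X[m],np.ones(m.sum())];co=np.linalg.lstsq(A,C[...,2][m],rcond=None)[0]
    print(k,n,np.round(r,3),round(f,1),"depth z",np.round(co[1],1),"slope",np.round(co[0],4),m.sum())
E
```

```text
t 20.15 pos [479.1 284.7 199.8] tx [ 0.011  0.012 -1.   ] axis 3.115 q6 2.11 F [-0.1 -0.1  0.8] w 45.6
  shift [-0.0029  0.2101  0.0134] yaw 0.0 rows 5.0 0.0
long side [ 5.72506e+02 -8.81430e+01 -4.10000e-02] 75.4 depth z 54.9 slope -0.0022 237
long top [ 5.72234e+02 -8.72050e+01 -3.50000e-02] 30.1 depth z 54.6 slope -0.0052 191
mid side [ 5.76025e+02 -2.79230e+01 -2.70000e-02] 2.7 depth z 54.8 slope -0.0024 167
mid top [ 5.76703e+02 -2.67520e+01 -1.90000e-02] 31.8 depth z 54.6 slope -0.0075 140
short side [ 5.71697e+02 -1.47202e+02 -1.08000e-01] 31.2 depth z 55.4 slope 0.0103 135
short top [ 5.72428e+02 -1.48529e+02  4.90000e-02] 24.8 depth z 54.7 slope 0.0332 99
```

View pics/s5.png

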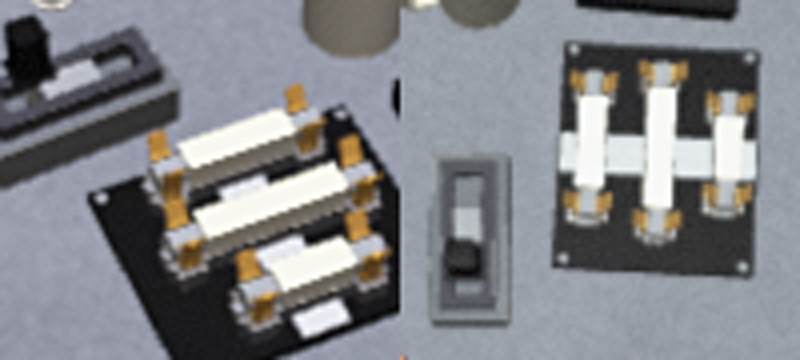

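```bash
python3 - <<'E'
from go import *
for n in("side","top"):
    D=np.load(f"pics/{n}5.npy");C=cloud(n,D)
    for k,L in(("long",108),("mid",82),("short",56)):
        sx,sy,_=seat(k);X=C[...,0]-sx;Y=C[...,1]-sy+0.031*X+1.2
        for a,b in((-L/2+2,-L/6),(-L/6,L/6),(L/6,L/2-2),(-L/2-22,-L/2-3),(L/2+3,L/2+22)):
            m=(X>a)&(X<b)&(abs(Y)<(9 if b-a>19.1 or True else 5))&(C[...,2]>40);z=C[...,2][m]
            print(n,k,f"{a:.0f}..{b:.0f}",m.sum(),round(np.median(z),1),end=" | ")
        print()
# isolator fit: dark/grey pic; depth-based top of cheeks
im={n:cv2.imread(f"pics/{n}5.png") for n in("side","top")}
soft={n:np.clip((50-im[n].max(2).astype(float))/25,0,1) for n in im}
for n in im:
    u,v=proj(n,[460,72,110])[0].astype(int)
    print(n,u,v);print(im[n].max(2)[v-9:v+14,u-9:u+10])
E
```

```text
side long -52..-18 64 54.5 | side long -18..18 64 55.5 | side long 18..52 59 54.8 | side long -76..-57 33 52.3 | side long 57..76 37 52.3 | 
side mid -39..-14 45 54.4 | side mid -14..14 46 55.2 | side mid 14..39 42 54.6 | side mid -63..-44 36 51.3 | side mid 44..63 31 52.0 | 
side short -26..-9 35 55.2 | side short -9..9 39 55.3 | side short 9..26 36 55.6 | side short -50..-31 39 52.9 | side short 31..50 38 51.3 | 
top long -52..-18 48 55.1 | top long -18..18 54 54.4 | top long 18..52 46 54.7 | top long -76..-57 25 51.6 | top long 57..76 25 51.3 | 
top mid -39..-14 35 54.7 | top mid -14..14 41 53.8 | top mid 14..39 34 55.0 | top mid -63..-44 28 50.7 | top mid 44..63 26 51.1 | 
top short -26..-9 26 52.9 | top short -9..9 25 55.4 | top short 9..26 25 55.1 | top short -50..-31 27 51.4 | top short 31..50 25 50.9 | 
side 230 158
[[179 178 176 178 178 175 177 176 173 170 171 169 192 222 212 192 188 213
  232]
 [179 173 174 177 177 181 180 180 179 177 172 166 167 153 152 162 155 139
  151]
 [178 176 175 177 176 178 185 177 167 161 142 135 170 178 174 174 172 175
  176]
 [176 175 176 175 168
[... 2775 characters left out ...]
  54  57  56  54  57  54  66  78 108 129 126
  149]
 [128 139 135 102  86  72  71 102 106 104 103 104 105 106  93 108 132 126
  154]
 [129 143 136 104  95  88  87 139 142 141 141 142 138 117 101 108 129 132
  152]
 [132 147 141 105 100  91  93 145 147 145 144 151 142 118  98 107 133 129
  150]
 [135 142 131 102  98  95  91 122 124 125 122 123 118 103  99 110 132 144
  155]
 [132 141 127 100  99  99  93 102 103 103 102 106 105 101  99  98 104 134
  153]
 [135 141 129 101  96  97 100  95  95  94  97  99 100 100  98  96 101 143
  156]
 [138 142 125  95  88  88  90  85  90  86  89  87  90  88  86  83 101 149
  153]
 [139 149 138 112 112 112 113 113 118 115 115 120 119 117 116 115 122 150
  156]]
```

```bash
python3 - <<'E'
from go import *
print(atz("top",(222.1,196.0),123))
im={n:cv2.imread(f"pics/{n}5.png") for n in("side","top")}
for n in im:
    C=cloud(n,np.load(f"pics/{n}5.npy"));m=(C[...,2]>114)&(C[...,2]<132)&(np.hypot(C[...,0]-460,C[...,1]-72)<30)
    print(n,"top pix",m.sum(),C[m].mean(0).round(1),C[m].min(0).round(1),C[m].max(0).round(1))
    # cheeks top plane z~56
    m=(abs(C[...,2]-55)<6)&(abs(C[...,0]-485)<85)&(abs(C[...,1]-75)<45)
    q=C[m][:,:2].astype(np.float32);print(" cheeks",m.sum(),q.mean(0),cv2.minAreaRect(q))
# silhouette fits with box top portion, tall 77..123 in side using black
soft={n:np.clip((90-im[n].max(2).astype(float))/60,0,1) for n in im}
for n,z0 in(("side",85),("top",110)):
    s=soft[n].copy()
    for yaw in(-.03,0.0,.03):
        from scipy.optimize import minimize
        # restrict to above row of z=90
        uv=proj(n,place(boxpts(26,26,z0,123),462,73,yaw));a=np.floor(uv.min(0)-4).astype(int);b=np.ceil(uv.max(0)+4).astype(int)
        if n=="side": b[1]-=9
        w=(*a,*b)
        def c(p):return ((render(n,place(boxpts(26,26,z0-10,123),p[0],p[1],yaw),w)-s[w[1]:w[3],w[0]:w[2]])**2).sum()
        r=minimize(c,(462,73),method="Nelder-Mead",options=dict(initial_simplex=[(462,73),(470,73),(462,80)]));print(n,yaw,r.x.round(1),round(r.fun,2))
# isolator box overlay
for n in im:
    u,v=proj(n,[490,75,60])[0].astype(int);k=8;u0,v0=u-32,v-32
    c=cv2.resize(im[n][v0:v0+64,u0:u0+64],None,fx=k,fy=k,interpolation=cv2.INTER_CUBIC)
    q=lambda L,W,z,p:((proj(n,place(np.array([[a*L/2,b*W/2,z] for a,b in((-1,-1),(-1,1),(1,1),(1,-1))]),*p))+.5-[u0,v0])*k).astype(np.int32)
    for yaw,col in((0,(0,0,255)),(.03,(0,255,255))):
        p=(492,73.5,yaw)
        cv2.polylines(c,[q(150,68,42,p)],True,col,1)
    h=(462,73.5,0);cv2.polylines(c,[q(26,26,123,h)],True,(0,255,0),1)
    cv2.imwrite(f"pics/i5_{n}.png",c)
cv2.imwrite("pics/i5.png",cv2.resize(np.hstack([cv2.imread(f"pics/i5_{n}.png") for n in im]),(800,400)))
E
```

```text
[[461.68419601  76.55511575 123.        ]]
side top pix 72 [461.4  74.  119.8] [449.1  61.2 114.1] [475.5  90.8 124.3]
 cheeks 457 [493.5809   72.92238] ((492.85101318359375, 75.91419982910156), (130.5547637939453, 54.36872100830078), 2.08005690574646)
top top pix 55 [461.5  75.9 119.8] [449.6  63.8 114.1] [472.6  87.7 128. ]
 cheeks 332 [492.91147   78.427734] ((492.1876525878906, 78.11370849609375), (129.11248779296875, 45.97785186767578), 2.2233405113220215)
side -0.03 [459.3  71.2] 9.7
side 0.0 [459.6  71.5] 11.13
side 0.03 [459.4  71.6] 12.15
top -0.03 [458.5  76. ] 8.81
top 0.0 [458.4  76. ] 8.8
top 0.03 [457.9  75.9] 8.91
```

View pics/i5.png

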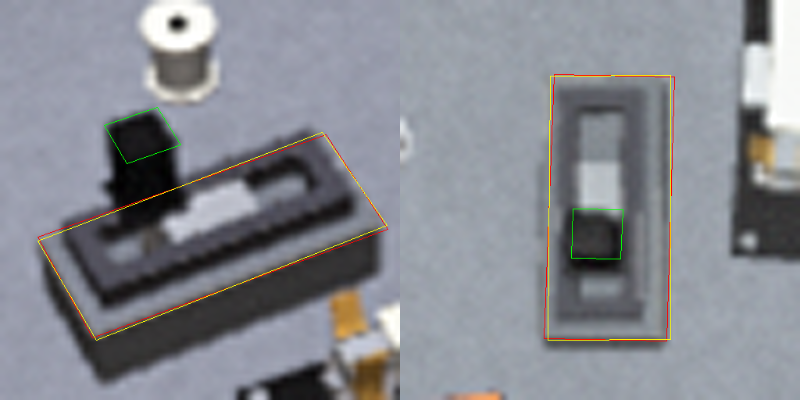

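All three fuse tops and caps read level: bodies about 55 mm, caps about 51–52 mm at both ends. That fits fully home, given the depth bias of about -1 mm. The handle is at about (461,75.5), with its slot at about +0.03 rad.

```bash
python3 -c "
from chk import *
togo(461,75.5,145,0.033)"
```

```text
t 20.25 pos [479.8 280.6 199.2] tx [ 0.01   0.009 -1.   ] axis 3.112 q6 2.11 F [-0.6 -0.5 -0.4] w 45.9
  shift [0.0522 0.2061 0.0132] yaw -0.063 rows 5.1 0.5
```

Emit:
apply_moves --moves '[0.1,0.03,0.206,0.013,-0.063,0.1,0.03,0.206,0.013,-0.063,0.1,0.03,0.206,0.013,-0.063,0.1,0.03,0.206,0.013,-0.063,0.1,0.03,0.206,0.013,-0.063,0.1,0.045,0.206,0.013,-0.063,0.1,0.052,0.206,0.013,-0.063,0.1,0.052,0.206,0.013,-0.063]' --squeeze 40

```text
time_s: 20.92
ee_pos: [459.9, 74.1, 143.5]
tool_rot: [2.217, 0.042, -2.203]
force: [0.6, -0.4, 0.4]
grip_width: 50.5
```

```bash
python3 -c "
from chk import *
togo(461,75.5,90,0.033)
p,d=arm.get_image('side');u,v=proj('side',[461,75,110])[0].astype(int);crop(p,u-50,v-50,u+50,v+50,6,'pics/i6.png')"
```

```text
t 20.92 pos [459.9  74.1 143.5] tx [ 0.006  0.008 -1.   ] axis -3.111 q6 1.67 F [ 0.6 -0.4  0.4] w 50.5
  shift [ 0.0535 -0.0009 -0.0008] yaw -0.003 rows 1.3 0.0
```

View pics/i6.png

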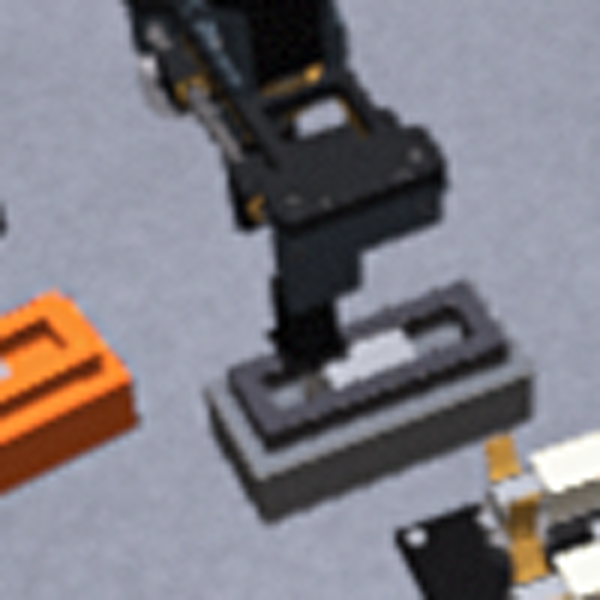

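The fingers are above and either side of the grey isolator's handle (crop (310,340)). Descending.

Emit:
apply_moves --moves '[0.1,0.01,-0.001,-0.001,0,0.1,0.02,-0.001,-0.001,0,0.1,0.03,-0.001,-0.001,0,0.1,0.04,-0.001,-0.001,0,0.1,0.05,-0.001,-0.001,0,0.1,0.054,-0.001,-0.001,0,0.1,0.054,-0.001,-0.001,0]'

```text
time_s: 21.55
ee_pos: [461.7, 77.3, 89.5]
tool_rot: [2.215, 0.046, -2.202]
force: [0.5, 0.6, 0.3]
grip_width: 50.6
```

Emit:
apply_moves --moves '[-1,0,0,0,0,-1,0,0,0,0,-1,0,0,0,0,-1,0,0,0,0,-1,0,0,0,0,-1,0,0,0,0]' --squeeze 30

```text
time_s: 22.05
ee_pos: [462.1, 78.4, 90.1]
tool_rot: [2.219, 0.047, -2.202]
force: [-1.2, 5.6, 1.5]
grip_width: 25.5
```

```bash
python3 -c "
from chk import *
togo(461,75.5,90,0.033)"
```

```text
t 22.05 pos [462.1  78.4  90.1] tx [ 0.007  0.01  -1.   ] axis -3.11 q6 1.67 F [-1.2  5.6  1.5] w 25.5
  shift [0.0001 0.0029 0.0012] yaw -0.001 rows 0.1 0.0
```

Emit:
apply_moves --moves '[-1,-0.006,0,0,0,-1,-0.012,0,0,0,-1,-0.018,0,0,0,-1,-0.02,0,0,0,-1,-0.02,0,0,0]'

```text
time_s: 22.47
ee_pos: [462.1, 78.4, 110.7]
tool_rot: [2.22, 0.047, -2.201]
force: [0.2, 2.9, -4.5]
grip_width: 25.8
```

```bash
python3 -c "
from chk import *
togo(462+60,78.4+1.9,110,0.033)"
```

```text
t 22.47 pos [462.1  78.4 110.7] tx [ 0.008  0.011 -1.   ] axis -3.11 q6 1.67 F [ 0.2  2.9 -4.5] w 25.8
  shift [ 0.0012 -0.     -0.06  ] yaw -0.001 rows 1.4 0.0
```

Emit:
apply_moves --moves '[-1,0,0,-0.012,0,-1,0,0,-0.024,0,-1,0,0,-0.036,0,-1,0,0,-0.048,0,-1,0,0,-0.06,0,-1,0,0,-0.061,0,-1,0,0,-0.061,0]'

```text
time_s: 23.05
ee_pos: [522.2, 80.0, 110.4]
tool_rot: [2.217, 0.046, -2.204]
force: [0.0, 1.8, -3.6]
grip_width: 25.9
```

```bash
python3 -c "
from chk import *
togo(462+60,78.4+1.9,90,0.033)"
```

```text
t 23.05 pos [522.2  80.  110.4] tx [ 0.006  0.01  -1.   ] axis -3.11 q6 1.66 F [ 0.   1.8 -3.6] w 25.9
  shift [ 0.0204 -0.0001  0.0003] yaw -0.001 rows 0.5 0.0
```

Emit:
apply_moves --moves '[-1,0.005,0,0,0,-1,0.01,0,0,0,-1,0.015,0,0,0,-1,0.02,0,0,0,-1,0.021,0,0,0,-1,0.021,0,0,0]'

```text
time_s: 23.55
ee_pos: [522.3, 80.1, 90.1]
tool_rot: [2.218, 0.046, -2.203]
force: [-2.4, 1.1, 2.9]
grip_width: 25.7
```

```bash
python3 -c "
from chk import *
togo(462+60,78.4+1.9,90,0.033)"
```

```text
t 23.55 pos [522.3  80.1  90.1] tx [ 0.006  0.01  -1.   ] axis -3.11 q6 1.66 F [-2.4  1.1  2.9] w 25.7
  shift [ 0.0001 -0.0002  0.0003] yaw -0.001 rows 0.0 0.0
```

Back at the same height as in the off notch, with slight upward contact. Releasing and lifting off.

Emit:
apply_moves --moves '[0.1,0,0,0,0,0.1,0,0,0,0,0.1,0,0,0,0,0.1,0,0,0,0,0.1,0,0,0,0]'

```text
time_s: 23.97
ee_pos: [522.5, 80.0, 90.0]
tool_rot: [2.218, 0.046, -2.203]
force: [0.1, 0.1, -0.2]
grip_width: 49.8
```

Emit:
apply_moves --moves '[0.1,-0.02,0,0,0,0.1,-0.05,0,0,0,0.1,-0.09,0,0,0,0.1,-0.11,-0.04,0.02,0,0.1,-0.11,-0.2,0.04,0,0.1,-0.11,-0.2,0.04,0,0.1,-0.11,-0.2,0.04,0,0.1,-0.11,-0.2,0.04,0]'

```text
time_s: 24.63
ee_pos: [475.0, 278.3, 202.1]
tool_rot: [2.219, 0.046, -2.202]
force: [1.2, -0.1, 0.2]
grip_width: 50.2
```

Emit:
apply_moves --moves '[0.1,0,0,0,0,0.1,0,0,0,0,0.1,0,0,0,0]'

```text
time_s: 24.88
ee_pos: [474.9, 277.9, 201.8]
tool_rot: [2.218, 0.046, -2.202]
force: [0.4, 0.2, 0.8]
grip_width: 50.3
```

```bash
python3 - <<'E'
from go import *
togo(480,280,200)
im={};D={}
for n in("side","top"):
    p,d=arm.get_image(n);cv2.imwrite(f"pics/{n}7.png",p);im[n]=p;D[n]=d
u,v=proj("side",[540,-30,50])[0].astype(int);a=im["side"][v-45:v+45,u-50:u+50]
u,v=proj("top",[540,-40,50])[0].astype(int);b=im["top"][v-45:v+45,u-50:u+50]
cv2.imwrite("pics/s7.png",cv2.resize(np.hstack([a,b]),(800,360),interpolation=cv2.INTER_CUBIC))
for n in im:
    C=cloud(n,D[n])
    m=(C[...,2]>112)&(C[...,2]<150)&(np.hypot(C[...,0]-521,C[...,1]-76)<30)
    print(n,"handle",m.sum(),np.median(C[m],0).round(1))
    for k,L in(("long",108),("mid",82),("short",56)):
        sx,sy,_=seat(k);X=C[...,0]-sx;Y=C[...,1]-sy+0.031*X+1.2
        o=[]
        for a,b in((-L/2+2,-L/6),(L/6,L/2-2),(-L/2-22,-L/2-3),(L/2+3,L/2+22)):
            m=(X>a)&(X<b)&(abs(Y)<9)&(C[...,2]>40);o.append(round(float(np.median(C[...,2][m])),1))
        print(n,k,o)
C=cloud("side",np.load("pics/side5.npy"));m=(C[...,2]>112)&(C[...,2]<150)&(np.hypot(C[...,0]-461,C[...,1]-76)<30);print("before side",np.median(C[m],0).round(1))
C=cloud("top",np.load("pics/top5.npy"));m=(C[...,2]>112)&(C[...,2]<150)&(np.hypot(C[...,0]-461,C[...,1]-76)<30);print("before top",np.median(C[m],0).round(1))
E
```

```text
t 24.88 pos [474.9 277.9 201.8] tx [ 0.007  0.009 -1.   ] axis -3.109 q6 2.04 F [0.4 0.2 0.8] w 50.3
  shift [ 0.0019 -0.0019 -0.0052] yaw 0.0 rows 0.1 0.0
side handle 73 [521.3  73.2 119.6]
side long [55.7, 54.6, 52.1, 51.4]
side mid [54.5, 54.9, 51.9, 52.6]
side short [55.1, 54.6, 51.8, 51.6]
top handle 61 [521.7  79.  119.3]
top long [55.0, 54.1, 51.5, 50.1]
top mid [54.5, 54.8, 50.6, 52.3]
top short [53.7, 53.0, 50.8, 50.6]
before side [461.6  71.7 119.7]
before top [461.8  75.5 119.4]
```

View pics/s7.png

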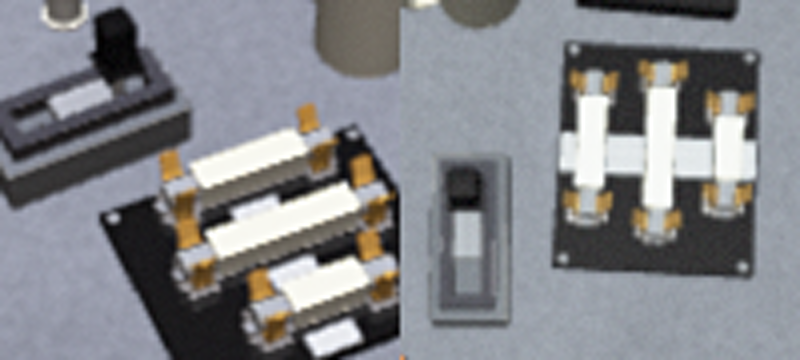

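View pics/top7.png

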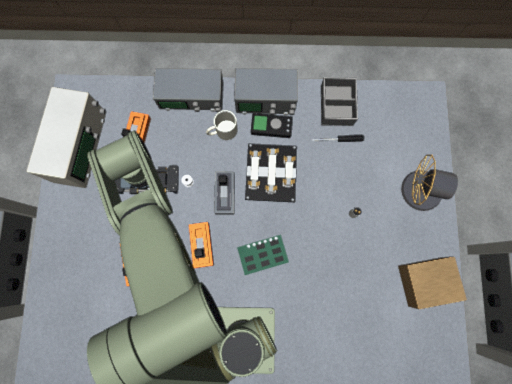

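The handle has moved +60 mm at unchanged height (119.6 and 119.7 mm). All fuses are still level and home. One last look at the valve and jar before handing in.

```bash
python3 - <<'E'
from h import *
a=cv2.imread("pics/side0.png")[90:210,100:260];b=cv2.imread("pics/side7.png")[90:210,100:260]
cv2.imwrite("pics/v.png",cv2.resize(np.hstack([a,b]),(800,300),interpolation=cv2.INTER_CUBIC))
E
```

```text
(no output)
```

View pics/v.png

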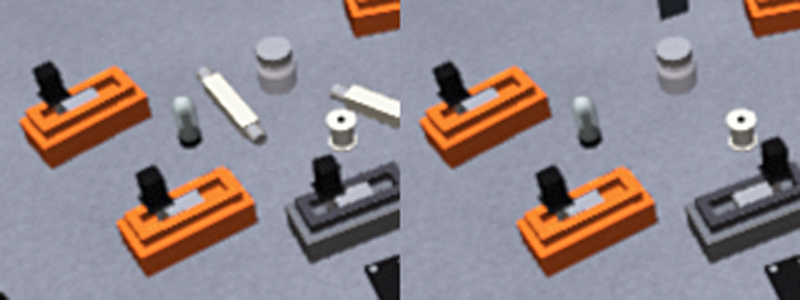

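The valve (587,120), jar and spool stand where they were before. Handing in.

```bash
python3 -c "
from rig import arm
print(arm.close_job())"
```

```text
the job is handed in; nothing more can be done
None
```

All three fuses are pressed into their own holders, and the isolator handle is down in its on notch. I handed the job in at about 25 s of the 72 s; it reports no verdict.

- **Fuses:** each one was pressed until it stopped dead against the clip floor at about 20 N. The last pictures show all three at the same height and level, about 1–2 mm below the nominal height, in line with the cameras' own offset on the bench. The outline fit of the short fuse gave an unreliable slope and angle, because the white rail behind it confused the fit. Its depth readings at both ends and the pictures show it straight and home.
- **Isolator:** I lifted the handle about 20 mm, moved it 60 mm and lowered it. It came back to its original height and stayed there after release. The two cameras disagree by about 4–6 mm on the handle's position across the slot, but agree on its travel and height.
- **Everything else:** before-and-after pictures show the valve, jar and spool where they stood. The final top view shows the capacitor, meter, mug and screwdriver apparently where they were, though I did not measure them. The gripper was clear of everything when I handed in.

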